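# Clamp the glass check standard in the photometer and take a reading

## Task

Check the photometer with the pink glass standard: lift the standard out of the sloping rack, tuck its tongue, still tilted, under the steel lip at the front of the cell bay and lower it under control, without dropping it, until it lies flat in the bay. Then close the caliper's sliding jaw gently onto the standard, keeping the jaw square (the thumb tab is the place to move it from), until the standard is held in contact between jaw and lip, and let go. Finally press the green read key all the way down and release it, leaving everything else where it stands.

Things in the scene. Friction and masses are not known exactly. Their poses are not given: they have to be found in the camera images.
- pink_center (a point): Centre of the pink glass check standard, a loose block of 0.3 to 0.55 kg, 110 mm long, 24 wide, 60 high: aluminium base, pink glass, black top. Axes: x along it to the plain heel, y across, z up out of the black top; underside at z = -30 mm. It lies in either place of the rack, sloping 27 degrees, tongue end down; pinch it across its width. The amber one has the same shape.
- pink_tongue (a point): Lower edge of the tip of the pink standard's tongue, on its centre line, at (-75, 0, -30) mm from pink_center, same axes. The tongue is a flat aluminium foot, 24 mm wide and 7 mm thick, flush with the underside, that sticks out 20 mm beyond the glass (x = -55 to -75 mm from pink_center). With it the standard is 130 mm long.
- pink_heel (a point): Middle of the pink standard's plain end face (heel), 55 mm from pink_center along its x; the sliding jaw comes to rest against this face.
- bay (a point): Point on the floor of the photometer's cell bay, on its centre line, straight below the lip's edge, 56 mm above the bench. Axes: x along the bay away from the lip and the robot, y to the left, z up. The bay is a black pit 31 mm wide and 24 mm deep (deck at z = 24 mm), open above from x = 0 to its back wall at x = 118 mm: too short for a standard with its tongue to go in level.
- lip (a point): Middle of the top edge of the steel lip, the fixed jaw, 26 mm straight above the point 'bay'; same axes. The lip is 48 mm wide and covers the front of the bay from x = 0 to -24 mm; its underside is 14 mm above the bay floor, and the slot below it is 24 mm deep. A standard that is home lies flat on the floor, tongue under the lip, its glass end against the lip's edge.
- tab (a point): Centre of the black thumb tab that slides the caliper jaw: 22 mm along the bay, 20 across, 28 high. It stands on a steel carriage whose top is 14 mm below this point and reaches 17 mm in front (to the lip) and 25 mm behind. It runs on a graduated beam 34 mm to the right (-y) of the bay's centre line. Axes as the bay's when square. Front of tab is 6 mm behind the jaw's face.
- jaw_face (a point): Middle of the sliding jaw's flat face, over the bay's centre line; axes as the bay's when square, the face looks along -x to the lip. The jaw is a steel arm, 14 mm thick, from the carriage across the bay to its tip 22 mm past the centre line, 27 to 46 mm above the bay floor.
- jaw (a joint): Caliper opening in m along the bay, from the lip's edge to the sliding jaw's face: 0 shut, 0.165 fully open. Starts at 0.128 to 0.150; reads 0.110 when closed on a standard that is hard against the lip. It slides stiffly (about 5 N) and stays where it is left.
- jaw_head (a joint): Cocking of the sliding jaw in rad about the upright axis through the thumb tab, 0 is square: the carriage's play on its beam, sprung with about 4 N m per rad. A push out at the jaw's tip, or a push at the tab of over 10 N once the jaw is in contact, cocks it too far; a firm pinch of the tab along the bay (fingers before and behind it) keeps it square.
- read_key (a joint): Travel of the green read key in m: 0 up, 0.006 fully pressed; it springs back, about 4 N when fully down.
- read_key_top (a point): Centre of the top of the round green read key, 26 mm across, on the flat deck of the photometer in front of the display, at the right end of a row of small grey keys; z up. It is pressed straight down.
- photometer: Cream bench photometer, fixed, 290 mm deep, 300 wide, deck 80 mm above the bench; bay at its left, display at its right, a row of keys in front of the display; its nose slopes down to the robot. Origin on the bench under its middle; x away from the robot, y to its left, z up.
- rack: White sloping rack, fixed, 180 mm wide, two places 84 mm apart, low end towards the robot, with a 12 mm high stop there and 8 mm high guide ribs beside each place. Origin on the bench under its middle; x away from the robot (uphill), z up.
- amber: Amber check standard, same shape as the pink one, in the other place of the rack; to be left alone. Origin in the middle of the underside of its 110 mm long part.
- flask: Empty stoppered glass measuring flask, 72 mm wide, 185 mm high; origin under its base. Bystander.
- reagent: Closed amber reagent bottle with blue cap, 68 mm wide, 130 mm high; origin under its base. Bystander.
- cuvettes: Blue cuvette block, 60 by 150 mm, 48 mm high with its cuvettes; origin under its middle. Bystander.
Mind the look-alikes: they are no part of the job. What is shaped like the part that bears pink_center but blue is not meant.

How it is judged:
By the outcome, as a careful person would: the job done as asked, in the order asked, and still so for the second after the job is handed in, with the robot touching nothing.
It also fails if it takes over 58 s, if anything falls off the work surface, if the arm or the gripper's body presses on something with over 40 N, if the wrist force passes 120 N, or if a joint passes its speed limit or range.

## Robot

A 6-joint arm with a two-finger parallel gripper is mounted at the origin on the work surface. World frame = base frame: x ahead of the robot, y to its left, z up, the work surface at z = 0. Lengths are in m, angles in degrees, forces in N, time in s.
With the tool pointing down it reaches from about 0.3 to 0.75 m from the base axis. Payload 8.5 kg.
Tool frame: the origin (TCP) lies at the very end of the fingers, on their centre line; the grasp point (between the pads) lies 19 mm behind it (hold_point_z is the distance from the TCP to the grasp point, in m); z points along the fingers, y is the direction in which the jaws open and shut (so a half turn about z gives the same grasp; the last joint's range is limited). The gripper opens to 85 mm and grips with 20 to 120 N. Pads are 22 mm wide; open, the fingers measure 114 mm over their backs; the gripper's body (76 mm by 85 mm) begins 54 mm behind the grasp point. The pads swing forward as they close: fully open they stand 13 mm farther back than shut.
Start: joints at [-84.299, 21.807, 74.336, -0, 83.858, -12.336], TCP at [0.17, -0.523, 0.231] pointing down, gripper open.
Joint ranges: [-178.18, 178.18], [-50.72, 133.34], [12.68, 142.11], [-81.47, 261.47], [9.98, 163.14], [-165.26, 165.26]. Speed limits (degrees/s): [136.94, 136.94, 180, 180, 180, 180].

## Interface

Orientations are given as a 3x3 rotation matrix whose columns are the frame's x, y, z axes.
In Python, from rig import observe, get_image, close_job, hold_point_z gives the robot as it stands. The module is installed in compiled form; this text tells all that it offers.
- The arm moves only by the tool jog_arm, never from a script. Its arguments are lists of equal length, an entry for each row: "travel": the shift along the world's x, y, z in m, a list of three; "dr": the turn, a rotation vector about the world's x, y, z in rad, a list of three. In form: {"travel": [[x, y, z], ...], "dr": [[rx, ry, rz], ...]}. A call has 1 to 20 rows; each row shifts and turns the commanded pose from where the row before left it; what a row does not reach is not made up. A row lasts 1/12 s, in which the tool goes at most 41.7 mm and 7.16 degrees, less where a joint would pass 70% of its speed; a pose out of reach is approached as far as the arm can. A call with a gripper value outside its range is refused whole. "jaw" is the finger opening in m, from 0 to 0.0854, set as the call begins (left out, the last holds). The fingers move at their own pace and stop on an object; "newtons" is the grip in N (left out, the last holds). Time passes only in rows, so rows that do not move let the fingers close. It gives the time, the measured TCP pose, the force and the opening at its end, in the units of the state.
- observe(): the state, without advancing time (a new reading comes with each control period).
- get_image(name): name is "side" or "top"; returns a dict with "color" (400x640x3 uint8, red, green, blue), "fovy" (degrees; the focal length in pixels is half the picture's height over the tangent of half this angle, whatever the lens; pixels are square), "cx", "cy" (the principal point, pixels), "R" (3x3) and "t" (3): a world point X has camera coordinates R X + t. Camera axes: x right, y down, z forward; pixel columns grow to the right and rows downward; lengths in m; the calibration is good to about 2 mm. A picture is of the moment at which its call begins. There is no depth.
- close_job(): hands the job in, once; it reports no verdict.
The state is a dict: "time_s": time; "q": joint angles; "qvel": joint speeds; "joint_efforts": joint torques, N m; "position": TCP position; "tool_rot": TCP orientation; "ft_force": force on the tool from outside, world axes, zero at the start; "wrist_torque": the same for the moment, N m; "grip_width": finger opening in m.
Only numpy, scipy, OpenCV 4.12 (cv2) and the standard library are available. Lean on these libraries where they do the work, as an engineer would, in place of code of your own. Each camera call takes 0.05 s, during which the arm holds its last target.

## Working session

There is one attempt and no reset: what is moved stays moved. The work goes in short steps, Python scripts to look and compute and a tool call to move; the robot and the scene stay as the last step left them, time stands still between calls to the robot, and variables do not carry over. Pictures are saved under pics/ and viewed, and the job is handed in when it is done.

Besides the shell and the picture viewer there is one more tool, called after "Emit:" by a JSON object that holds its "op" and its "data". jog_arm: Moves the arm, as the interface text tells. Its arguments: {"type":"object","properties":{"travel":{"type":"array"},"dr":{"type":"array"},"jaw":{"type":"number"},"newtons":{"type":"number"}},"required":["travel","dr"]}

```bash
mkdir -p pics
cat > h.py <<'E'
import numpy as np, cv2
from rig import observe,get_image,close_job,hold_point_z
def cam(n):
    d=get_image(n); return d
def proj(d,X):
    f=200/np.tan(np.radians(d['fovy'])/2); c=np.array(d['R'])@np.array(X)+np.array(d['t']); return d['cx']+f*c[0]/c[2], d['cy']+f*c[1]/c[2]
def ray(d,u,v):
    f=200/np.tan(np.radians(d['fovy'])/2); R=np.array(d['R']); r=R.T@np.array([(u-d['cx'])/f,(v-d['cy'])/f,1.]); return -R.T@np.array(d['t']), r/np.linalg.norm(r)
def onz(d,u,v,z):
    o,r=ray(d,u,v); return o+r*(z-o[2])/r[2]
def tri(d1,p1,d2,p2):
    o1,r1=ray(d1,*p1);o2,r2=ray(d2,*p2)
    A=np.stack([r1,-r2],1); s=np.linalg.lstsq(A,o2-o1,rcond=None)[0]
    a=o1+s[0]*r1;b=o2+s[1]*r2
    return (a+b)/2,np.linalg.norm(a-b)
def save(d,n): cv2.imwrite('pics/'+n,d['color'][:,:,::-1])
def crop(d,n,x0,y0,x1,y1,k): 
    cv2.imwrite('pics/'+n,cv2.resize(d['color'][y0:y1,x0:x1,::-1],None,fx=k,fy=k,interpolation=cv2.INTER_CUBIC))
def load(n):
    import pickle; return pickle.load(open(n,'rb'))
E
python3 - <<'E'
from h import *
import pickle
o=observe();print(o['time_s'],o['position'],o['tool_rot'],o['ft_force'],hold_point_z)
for n in('side','top'):
    d=cam(n);save(d,n+'0.png');pickle.dump(d,open(n+'0.pkl','wb'));print(n,d['fovy'],d['cx'],d['cy'],-np.array(d['R']).T@d['t'],np.array(d['R'])[2], {k for k in d})
E
```

```text
0.0 [ 0.17025922 -0.52266979  0.23070191] [[ 9.50860435e-01  3.09619772e-01 -1.73374053e-04]
 [ 3.09619680e-01 -9.50859321e-01  1.48496269e-03]
 [ 2.94919476e-04 -1.46567229e-03 -9.99998882e-01]] [-0.91856165  0.20082052 -0.43440235] 0.0187
side 49.855259787053605 324.8254236487671 203.02773395128213 [0.3203634  0.90442433 0.72880339] [ 0.23391227 -0.82388695 -0.51623187] {'t', 'cy', 'R', 'fovy', 'cx', 'color'}
top 55.59476243501623 319.5883045308265 198.8235162948244 [ 0.52649059 -0.09578572  1.21336804] [ 0.0824604  -0.00461706 -0.99658365] {'t', 'cy', 'R', 'fovy', 'cx', 'color'}
```

View pics/side0.png

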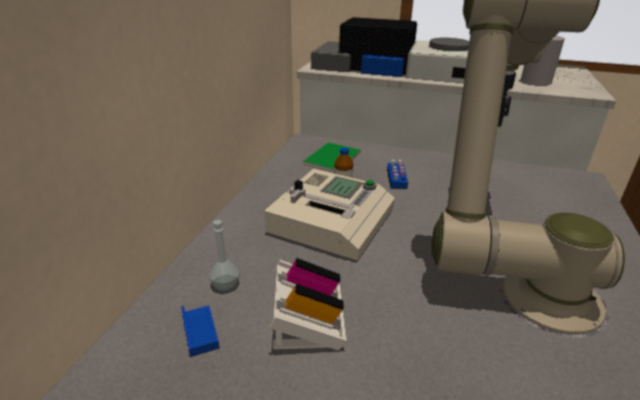

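View pics/top0.png

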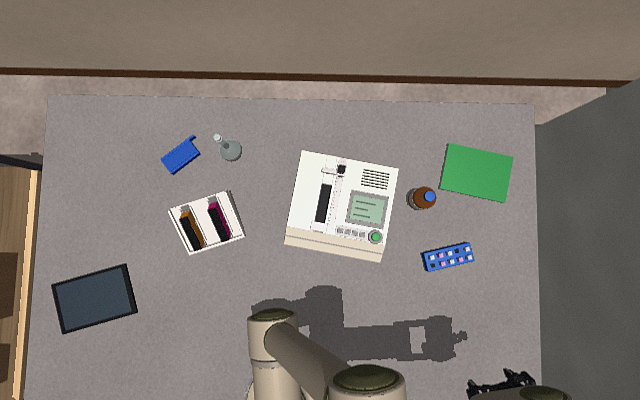

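The side view shows the pink standard at about (313,278), amber at (315,303) and the photometer at (330,210). In the top view pink is at (219,220), amber at (190,230), the jaw tab at (341,169) and the green key at (375,237). The blue block at (180,155) is a look-alike. Next I'll enlarge these.

Run:
```python
from h import *
t=load('top0.pkl');s=load('side0.pkl')
crop(t,'t_rack.png',160,180,250,260,8)
crop(t,'t_pho.png',280,145,400,265,5)
crop(s,'s_rack.png',265,250,355,355,6)
crop(s,'s_pho.png',260,160,400,260,5)
```

```text
(no output)
```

View pics/t_rack.png

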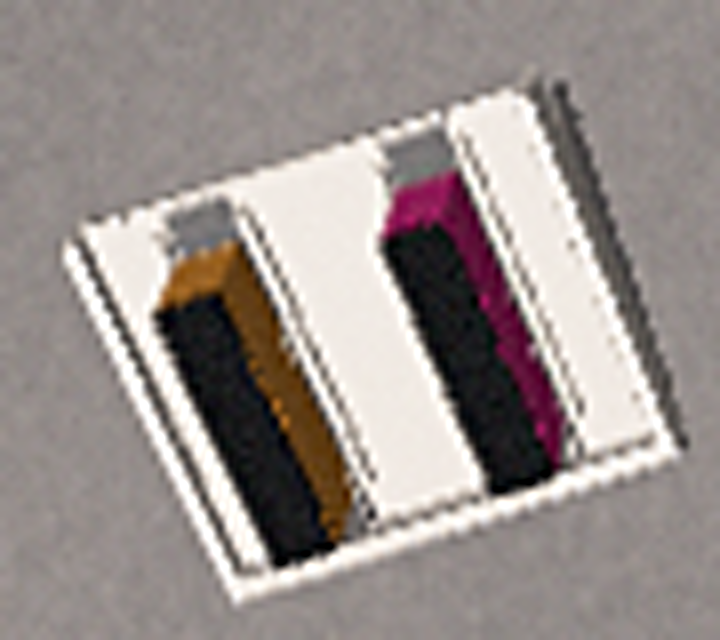

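View pics/t_pho.png

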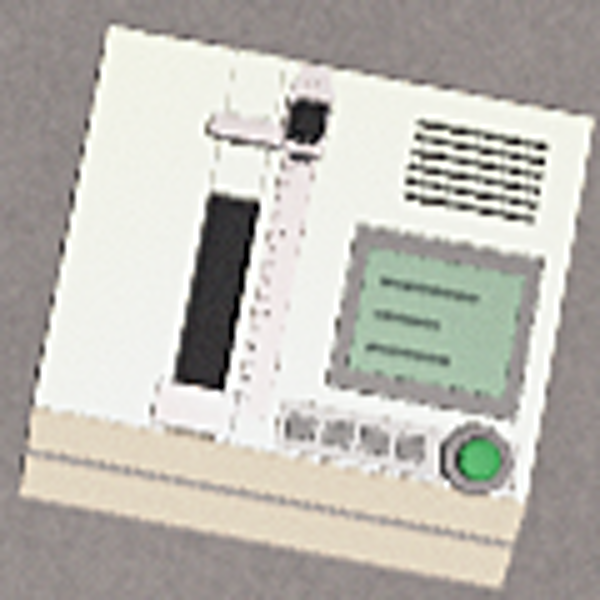

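View pics/s_rack.png

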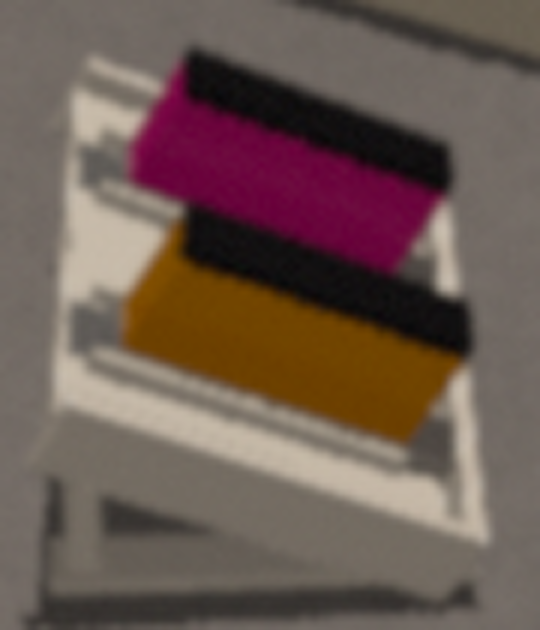

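View pics/s_pho.png

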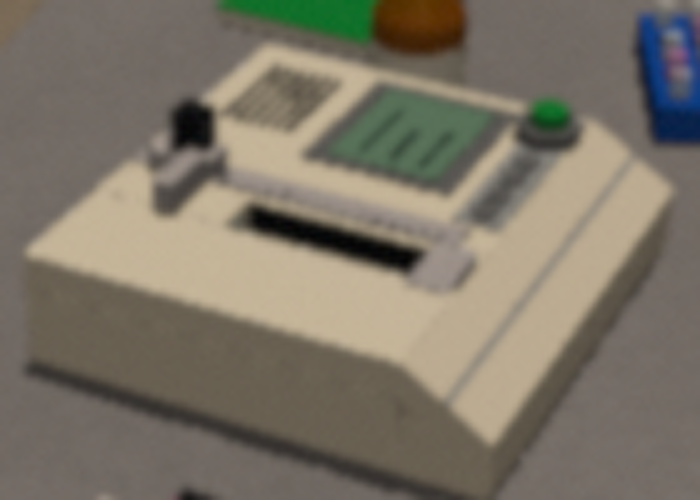

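Run:
```python
from h import *
t=load('top0.pkl');s=load('side0.pkl')
def st(d,n,x0,y0,x1,y1,k,g):
    im=d['color'][y0:y1,x0:x1,::-1].astype(float)
    im=np.clip((im/255)**g*255,0,255).astype(np.uint8)
    cv2.imwrite('pics/'+n,cv2.resize(im,None,fx=k,fy=k,interpolation=cv2.INTER_NEAREST))
st(t,'t2.png',200,190,245,245,10,.4)
st(s,'s2.png',270,250,350,325,9,.4)
st(s,'s3.png',285,165,365,225,9,.6)
st(t,'t3.png',310,150,390,200,9,.6)
```

```text
(no output)
```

View pics/t2.png

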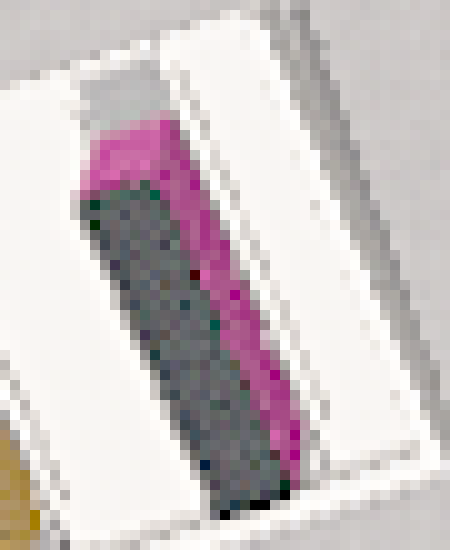

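View pics/s2.png

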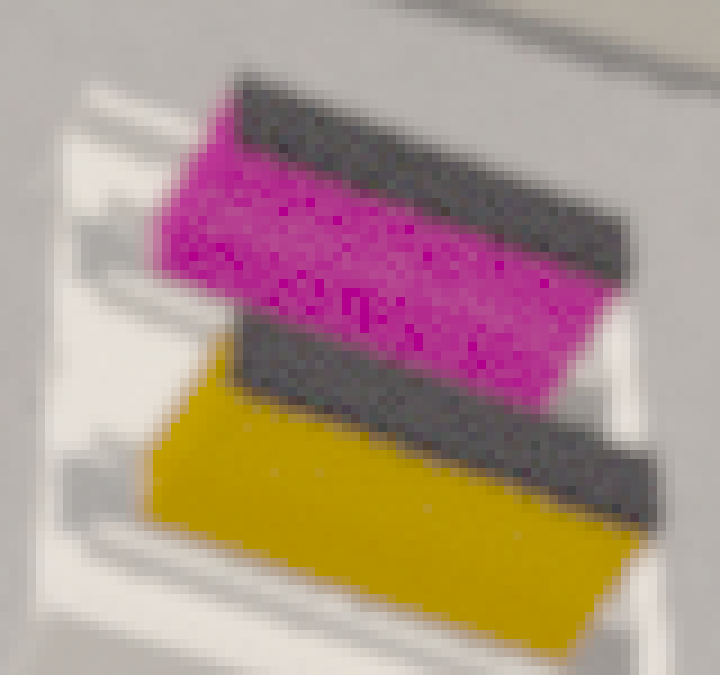

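View pics/s3.png

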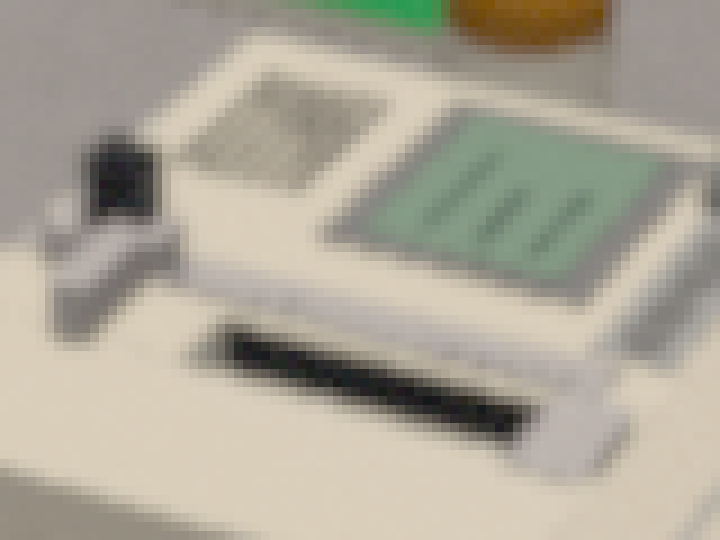

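View pics/t3.png

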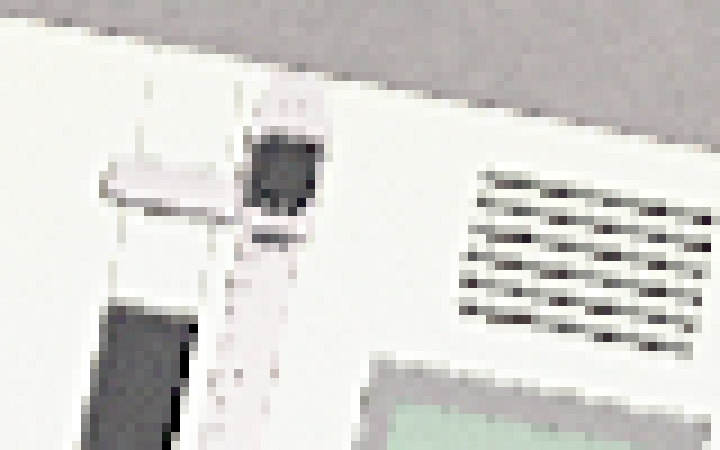

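```bash
cat >> h.py <<'E'
def quad(d,maskf,box,k=6,eps=0.05,trim=.2,biggest=True):
    """subpixel quad of masked blob; returns 4 corners px (original pix coords)"""
    x0,y0,x1,y1=box
    im=cv2.resize(d['color'][y0:y1,x0:x1].astype(np.float32),None,fx=k,fy=k,interpolation=cv2.INTER_CUBIC)
    im=cv2.GaussianBlur(im,(0,0),k*0.5)
    m=maskf(im).astype(np.uint8)
    cs,_=cv2.findContours(m,cv2.RETR_EXTERNAL,cv2.CHAIN_APPROX_NONE)
    c=max(cs,key=cv2.contourArea)
    h=c
    e=eps
    for e in np.arange(.01,.12,.005):
        p=cv2.approxPolyDP(cv2.convexHull(c),e*cv2.arcLength(c,True),True)
        if len(p)<=4: break
    p=p[:,0].astype(float)
    pts=c[:,0].astype(float); L=[]
    n=len(p)
    for i in range(n):
        a,b=p[i],p[(i+1)%n]; u=(b-a)/np.linalg.norm(b-a); l=np.linalg.norm(b-a)
        s=(pts-a)@u; dd=np.abs((pts-a)@np.array([-u[1],u[0]]))
        q=pts[(s>trim*l)&(s<(1-trim)*l)&(dd<2.0*k)]
        vx,vy,cx,cy=cv2.fitLine(q.astype(np.float32),cv2.DIST_HUBER,0,.01,.01).ravel()
        L.append(np.cross([cx,cy,1],[cx+vx,cy+vy,1]))
    out=[]
    for i in range(n):
        z=np.cross(L[i-1],L[i]); out.append(z[:2]/z[2])
    out=np.array(out)
    return (out+.5)/k-.5+np.array([x0,y0]), m
E
python3 - <<'E'
from h import *
t=load('top0.pkl');s=load('side0.pkl')
blk=lambda im:(im.max(2)<70)
Q,m=quad(t,lambda im:(im.max(2)<62),(200,195,245,250));print('top pink black\n',Q.round(2))
S,m2=quad(s,lambda im:(im.max(2)<45),(285,255,350,290));print('side\n',S.round(2));cv2.imwrite('pics/m2.png',m2*255);cv2.imwrite('pics/m1.png',m*255)
print(t['color'][210:222:3,205:225].max(2)); print(s['color'][258:290:3,296:300].max(2))
E
```

```text
top pink black
 [[207.31 209.21]
 [215.21 207.52]
 [229.26 239.03]
 [221.48 241.23]]
side
 [[296.08 258.  ]
 [338.58 274.14]
 [339.77 281.92]
 [296.08 265.46]]
[[244 255 151  24   6  24  22  27  31  22  26  19  98  95  90  88  94 255
  161 246]
 [243 244 255 132  23  16  26  30  23  28  33  23  20  66  98  87  95  67
  232 175]
 [242 241 242 252 255  62  13  18  28  27  27  32  35  27  48  97  89  88
  111 190]
 [241 240 241 240 248 255 144  30  22  25  28  32  32  31  31  21 100  92
   86  88]]
[[ 72  57  64  79]
 [ 40  19  17  20]
 [ 39  17  16  19]
 [ 92  75  73  62]
 [106 106 106 106]
 [109 109 108 108]
 [107 108 108 109]
 [103 104 106 106]
 [ 98  97 100 102]
 [ 48  25  28  33]
 [ 35  18  16  18]]
```

Run:
```python
from h import *
t=load('top0.pkl');s=load('side0.pkl')
Q,m=quad(t,lambda im:(im.max(2)<62),(200,195,245,250))
Q2,_=quad(t,lambda im:(im.max(2)<135),(200,195,245,250));print(Q2.round(2))
S,m2=quad(s,lambda im:(im.max(2)<62),(285,255,350,290),eps=.03);print(S.round(2))
cv2.imwrite('pics/m2.png',np.vstack([cv2.resize(m2*255,(390,210))]))
# corrected top corners: heel+y, heel-y, low-y, low+y
o=np.array([-.52,.22])
T=Q.copy(); T[0]+=o*1; T[3]+=o+np.array([.2,.5]); T[2]+=np.array([.2,.5])
Sx={'hp':S[np.argmin(S[:,0]*1-S[:,1])],}
print(T.round(2))
# order side: far heel(-y), near heel(+y), far low, near low
P=sorted(S.tolist()); hl=sorted(P[:2],key=lambda p:p[1]); ll=sorted(P[2:],key=lambda p:p[1])
pairs=[(T[0],hl[1]),(T[1],hl[0]),(T[2],ll[0]),(T[3],ll[1])]
W=[]
for a,b in pairs:
    X,e=tri(t,a,s,b);W.append(X);print(X.round(4),round(e,4))
W=np.array(W)
for i in range(4): 
    d=W[(i+1)%4]-W[i];print(np.linalg.norm(d).round(4),np.degrees(np.arctan2(d[1],d[0])).round(1),np.degrees(np.arcsin(d[2]/np.linalg.norm(d))).round(1))
print(W.mean(0))
```

```text
[[214.61 195.39]
 [231.49 234.54]
 [222.33 244.5 ]
 [207.62 211.35]]
[[295.58 257.26]
 [339.   273.77]
 [340.41 282.72]
 [295.58 265.73]]
[[206.79 209.43]
 [215.21 207.52]
 [229.46 239.53]
 [221.16 241.95]]
[0.5787 0.2203 0.1296] 0.0015
[0.5858 0.1961 0.1327] 0.0013
[0.4939 0.1635 0.0823] 0.0
[0.4851 0.1884 0.0789] 0.0022
0.0254 -73.6 7.0
0.1098 -160.4 -27.3
0.0266 109.5 -7.4
0.1111 18.9 27.1
[0.53591376 0.19208553 0.10585904]
```

View pics/m2.png

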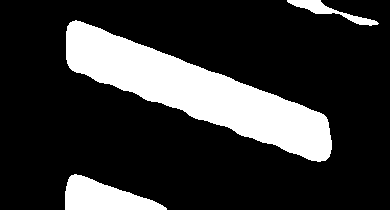

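Run:
```python
from h import *
t=load('top0.pkl');s=load('side0.pkl')
# rack outline yaw
R,_=quad(t,lambda im:(im.min(2)>185)|((im.max(2)<60)),(160,180,255,262));print('rack',R.round(1))
for p in R: print(onz(t,*p,0.06).round(3))
print('pho white')
P,m=quad(t,lambda im:(im.min(2)>200),(280,140,405,270))
cv2.imwrite('pics/mp.png',cv2.resize(m*255,None,fx=.8,fy=.8))
W=np.array([onz(t,*p,.08) for p in P]);print(P.round(2),W.round(4))
for i in range(4):
    d=W[(i+1)%4]-W[i];print(np.linalg.norm(d).round(4),np.degrees(np.arctan2(d[1],d[0])).round(2))
def green(im): return (im[:,:,1]>im[:,:,0]*1.6)&(im[:,:,1]>im[:,:,2]*1.4)&(im[:,:,1]>60)
c=[]
for d,b in ((t,(365,228,385,248)),(s,(358,175,385,192))):
    x0,y0,x1,y1=b;k=6
    im=cv2.resize(d['color'][y0:y1,x0:x1].astype(np.float32),None,fx=k,fy=k,interpolation=cv2.INTER_CUBIC)
    g=green(im).astype(np.uint8); M=cv2.moments(g,True); u=(M['m10']/M['m00']+.5)/k-.5+x0; v=(M['m01']/M['m00']+.5)/k-.5+y0
    print('key',u,v,M['m00']/36); c.append((u,v))
print(tri(t,c[0],s,c[1]), onz(t,*c[0],.09))
B,_=quad(t,lambda im:(im.max(2)<130),(310,178,335,228));print('pit',B.round(2))
W=np.array([onz(t,*p,.08) for p in B]);print(W.round(4),W.mean(0))
for i in range(4):
    d=W[(i+1)%4]-W[i];print(np.linalg.norm(d).round(4),np.degrees(np.arctan2(d[1],d[0])).round(2))
crop(t,'t_b.png',305,155,365,240,8)
crop(s,'s_b.png',285,170,365,225,9)
```

```text
Traceback (most recent call last):
  File "h.py", line 41, in quad
    vx,vy,cx,cy=cv2.fitLine(q.astype(np.float32),cv2.DIST_HUBER,0,.01,.01).ravel()
                ~~~~~~~~~~~^^^^^^^^^^^^^^^^^^^^^^^^^^^^^^^^^^^^^^^^^^^^^^^
cv2.error: OpenCV(4.12.0) /io/opencv/modules/imgproc/src/linefit.cpp:50: error: (-215:Assertion failed) count > 0 in function 'fitLine2D_wods'
```

Drop the rack outline, since the standard itself measured well.

```bash
sed -i 's/    pts=c\[:,0\]/    pts=np.array(c)[:,0]/; s/dd<2.0\*k/dd<3.0*k/' h.py
python3 - <<'E'
from h import *
t=load('top0.pkl');s=load('side0.pkl')
crop(t,'t_b.png',305,155,365,230,8)
crop(s,'s_b.png',285,170,365,225,9)
def green(im): return (im[:,:,1]>im[:,:,0]*1.6)&(im[:,:,1]>im[:,:,2]*1.4)&(im[:,:,1]>60)
c=[]
for d,b in ((t,(365,228,385,248)),(s,(358,175,385,192))):
    x0,y0,x1,y1=b;k=6
    im=cv2.resize(d['color'][y0:y1,x0:x1].astype(np.float32),None,fx=k,fy=k,interpolation=cv2.INTER_CUBIC)
    g=green(im).astype(np.uint8); M=cv2.moments(g,True); u=(M['m10']/M['m00']+.5)/k-.5+x0; v=(M['m01']/M['m00']+.5)/k-.5+y0
    print('key',u,v,M['m00']/36); c.append((u,v))
print(tri(t,c[0],s,c[1]), onz(t,*c[0],.09))
def show(n,Q,z):
    W=np.array([onz(t,*p,z) for p in Q]);print(n,Q.round(2),W.round(4),W.mean(0))
    for i in range(len(W)):
        d=W[(i+1)%len(W)]-W[i];print(np.linalg.norm(d).round(4),np.degrees(np.arctan2(d[1],d[0])).round(2))
B,_=quad(t,lambda im:(im.max(2)<130),(310,178,335,228));show('pit',B,.08)
P,m=quad(t,lambda im:(im.min(2)>200)|(im.max(2)<90)|(im[:,:,1]>im[:,:,0]*1.2),(280,140,405,262))
cv2.imwrite('pics/mp.png',cv2.resize(m*255,None,fx=.8,fy=.8))
show('pho',P,.08)
E
```

```text
key 375.37515104436386 236.5508803728638 53.638888888888886
key 369.54142300194934 182.48391812865498 33.25
(array([ 0.51047261, -0.26689341,  0.09575518]), np.float64(0.001294707193400961)) [ 0.51102985 -0.26765251  0.09      ]
pit [[321.59 183.23]
 [331.44 185.05]
 [324.26 222.72]
 [314.23 220.72]] [[ 0.6674 -0.1061  0.08  ]
 [ 0.6625 -0.1359  0.08  ]
 [ 0.549  -0.1163  0.08  ]
 [ 0.5544 -0.0863  0.08  ]] [ 0.60835229 -0.11116697  0.08      ]
0.0301 -99.38
0.1151 170.24
0.0305 79.88
0.1148 -9.96
pho [[301.81 149.97]
 [398.07 168.57]
 [384.58 244.79]
 [286.45 225.92]] [[ 0.7677 -0.0444  0.08  ]
 [ 0.7166 -0.3364  0.08  ]
 [ 0.487  -0.2967  0.08  ]
 [ 0.5373 -0.0039  0.08  ]] [ 0.62717266 -0.17033395  0.08      ]
0.2964 -99.92
0.233 170.2
0.2971 80.25
0.2339 -9.96
```

View pics/t_b.png

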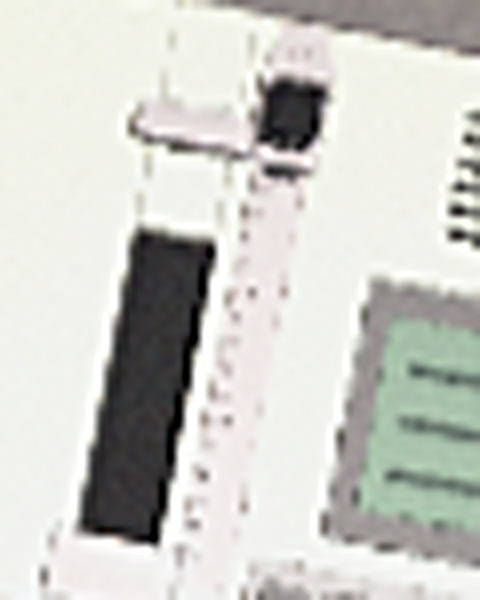

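View pics/s_b.png

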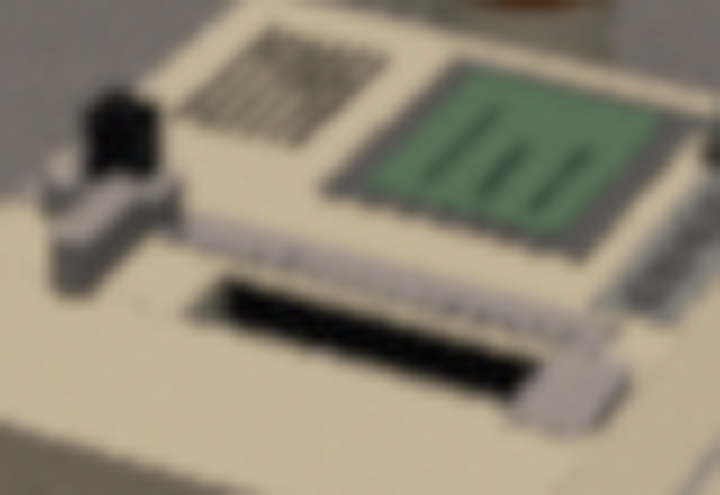

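View pics/mp.png

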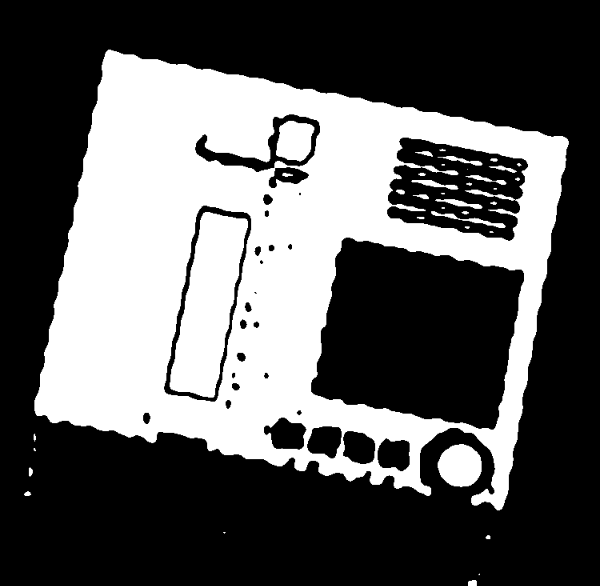

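Run:
```python
from h import *
t=load('top0.pkl');s=load('side0.pkl')
print('lip corner', tri(t,(314.23,220.72),s,(341.3,214.8)))
A,_=quad(t,lambda im:(im.max(2)<120),(333,160,350,176));print(A.round(2))
S,m=quad(s,lambda im:(im.max(2)<70),(290,176,308,192));print(S.round(2));cv2.imwrite('pics/mt.png',m*255)
cx=np.array([.5517,-.1013]); a=np.radians(-9.86); ex=np.array([np.cos(a),np.sin(a)]); ey=np.array([-ex[1],ex[0]])
for z in(.125,.13,.135):
    W=np.array([onz(t,*p,z)[:2] for p in A]); print(z,[(round((w-cx)@ex,4),round((w-cx)@ey,4)) for w in W], W.mean(0), ((W.mean(0)-cx)@ex,(W.mean(0)-cx)@ey))
# project hypothesised tab top corners to side
L=lambda x,y,z: np.array([*(cx+ex*x+ey*y),z])
for X in [(.0,.0155,.082),(0,-.0155,.082),(0,.024,.082),(0.118,.0155,.08)]: print(X,np.round(proj(s,L(*X)),1),np.round(proj(t,L(*X)),1))
```

```text
lip corner (array([ 0.55377479, -0.0864439 ,  0.07831599]), np.float64(0.0014104574965342735))
[[337.97 164.28]
 [345.09 165.31]
 [343.81 174.13]
 [336.5  171.96]]
[[300.04 177.43]
 [303.   189.25]
 [294.41 188.49]
 [293.65 181.91]]
0.125 [(np.float64(0.1727), np.float64(-0.0217)), (np.float64(0.1737), np.float64(-0.0425)), (np.float64(0.1476), np.float64(-0.0436)), (np.float64(0.1498), np.float64(-0.0217))] [ 0.70472407 -0.16076114] (np.float64(0.16094596921493495), np.float64(-0.03237880048982192))
0.13 [(np.float64(0.1718), np.float64(-0.0216)), (np.float64(0.1728), np.float64(-0.0423)), (np.float64(0.1468), np.float64(-0.0434)), (np.float64(0.149), np.float64(-0.0216))] [ 0.70390526 -0.16046264] (np.float64(0.1600881376634179), np.float64(-0.03222492451712402))
0.135 [(np.float64(0.1709), np.float64(-0.0215)), (np.float64(0.1719), np.float64(-0.0421)), (np.float64(0.146), np.float64(-0.0432)), (np.float64(0.1482), np.float64(-0.0215))] [ 0.70308644 -0.16016414] (np.float64(0.159230306111901), np.float64(-0.03207104854442606))
(0.0, 0.0155, 0.082) [340.9 213.7] [314.1 220.7]
(0, -0.0155, 0.082) [345.3 208.5] [324.4 222.7]
(0, 0.024, 0.082) [339.6 215.2] [311.3 220.2]
(0.118, 0.0155, 0.08) [303.8 204.2] [321.6 182.2]
```

View pics/mt.png

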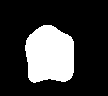

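Emit:
{"op": "jog_arm", "data": {"travel": [[0.0121,0.0252,0],[0.0121,0.0252,0],[0.0121,0.0252,0],[0.0121,0.0252,0],[0.0121,0.0252,0],[0.0121,0.0252,0],[0.0121,0.0252,0],[0.0121,0.0252,0],[0.0121,0.0252,0],[0.0121,0.0252,0],[0.0121,0.0252,0],[0.0121,0.0252,0],[0.0121,0.0252,0],[0.0121,0.0252,0]], "dr": [[0,0,0],[0,0,0],[0,0,0],[0,0,0],[0,0,0],[0,0,0],[0,0,0],[0,0,0],[0,0,0],[0,0,0],[0,0,0],[0,0,0],[0,0,0],[0,0,0]], "jaw": 0.055, "newtons": 40}}

```text
time_s: 1.27
position: [0.3399, -0.1688, 0.2312]
tool_rot: [[0.951, 0.309, -0.0], [0.309, -0.951, 0.0], [-0.0, -0.0, -1.0]]
ft_force: [0.0, 0.1, 0.8]
grip_width: 0.0553
```

```bash
cat >> h.py <<'E'
from scipy.spatial.transform import Rotation as Ro
def frame(yaw,tilt=0):
    "tool rot: x along yaw raised by tilt deg, z down"
    p,a=np.radians(yaw),np.radians(tilt)
    x=np.array([np.cos(a)*np.cos(p),np.cos(a)*np.sin(p),np.sin(a)]); y=np.array([np.sin(p),-np.cos(p),0]); z=np.cross(x,y)
    return np.stack([x,y,z],1)
def to(P,Rt,n=None):
    o=observe(); d=np.array(P)-o['position']; r=Ro.from_matrix(Rt@np.array(o['tool_rot']).T).as_rotvec()
    k=max(np.linalg.norm(d)/.03,np.degrees(np.linalg.norm(r))/5); 
    print('t',round(o['time_s'],2),'pos',np.round(o['position'],4),'F',np.round(o['ft_force'],1),'w',round(o['grip_width'],4),'d',d.round(4),'r',r.round(4),'deg',np.degrees(np.linalg.norm(r)).round(2),'minrows',round(k,1))
    if n: print('per row',(d/n).round(5),(r/n).round(5))
E
python3 -c "
from h import *
to([.5085,.1825,.18],frame(19.2,27.1),14);print(observe()['q'])"
```

```text
t 1.27 pos [ 0.3399 -0.1688  0.2312] F [0.  0.1 0.8] w 0.0553 d [ 0.1686  0.3513 -0.0512] r [ 0.1507 -0.4485  0.0201] deg 27.13 minrows 13.1
per row [ 0.01204  0.02509 -0.00366] [ 0.01077 -0.03204  0.00144]
[-4.44425729e+01  4.37331240e+00  9.82044418e+01 -9.85934161e-05
  7.74417333e+01  2.75351335e+01]
```

Emit:
{"op": "jog_arm", "data": {"travel": [[0.012,0.025,-0.0037],[0.012,0.025,-0.0037],[0.012,0.025,-0.0037],[0.012,0.025,-0.0037],[0.012,0.025,-0.0037],[0.012,0.025,-0.0037],[0.012,0.025,-0.0037],[0.012,0.025,-0.0037],[0.012,0.025,-0.0037],[0.012,0.025,-0.0037],[0.012,0.025,-0.0037],[0.012,0.025,-0.0037],[0.012,0.025,-0.0037],[0.012,0.025,-0.0037],[0,0,0]], "dr": [[0.0108,-0.032,0.0014],[0.0108,-0.032,0.0014],[0.0108,-0.032,0.0014],[0.0108,-0.032,0.0014],[0.0108,-0.032,0.0014],[0.0108,-0.032,0.0014],[0.0108,-0.032,0.0014],[0.0108,-0.032,0.0014],[0.0108,-0.032,0.0014],[0.0108,-0.032,0.0014],[0.0108,-0.032,0.0014],[0.0108,-0.032,0.0014],[0.0108,-0.032,0.0014],[0.0108,-0.032,0.0014],[0,0,0]]}}

```text
time_s: 2.52
position: [0.5077, 0.1828, 0.1782]
tool_rot: [[0.84, 0.331, 0.429], [0.294, -0.944, 0.152], [0.455, -0.001, -0.89]]
ft_force: [-1.0, 0.3, -0.4]
grip_width: 0.0548
```

```bash
python3 -c "
from h import *
to([.5085,.1825,.163],frame(19.2,27.1),1);to([.5471,.1959,.0828],frame(19.2,27.1),8);print(observe()['q'])
import pickle
for n in('top','side'):
    d=cam(n);pickle.dump(d,open(n+'1.pkl','wb'))
    p=proj(d,observe()['position']);print(p);x,y=int(p[0]),int(p[1]);crop(d,n+'1.png',x-45,y-35,x+45,y+55,7)
"
```

```text
t 2.52 pos [0.5077 0.1828 0.1782] F [-1.   0.3 -0.4] w 0.0548 d [ 0.0008 -0.0003 -0.0152] r [-0.0013 -0.0008 -0.0027] deg 0.18 minrows 0.5
per row [ 0.00079 -0.00029 -0.01524] [-0.00127 -0.00084 -0.00265]
t 2.52 pos [0.5077 0.1828 0.1782] F [-1.   0.3 -0.4] w 0.0548 d [ 0.0394  0.0131 -0.0954] r [-0.0013 -0.0008 -0.0027] deg 0.18 minrows 3.5
per row [ 0.00492  0.00164 -0.01193] [-0.00016 -0.00011 -0.00033]
[  3.7273256   14.29416163 101.00968947  11.33880352  39.05199481
  67.20227064]
(np.float64(214.8483922804545), np.float64(235.33838336098333))
(np.float64(332.4799375627353), np.float64(242.78614427980938))
```

View pics/top1.png

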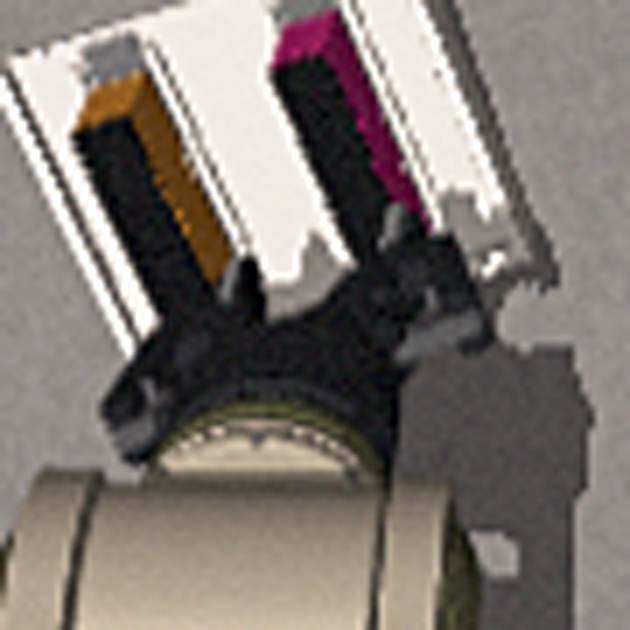

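View pics/side1.png

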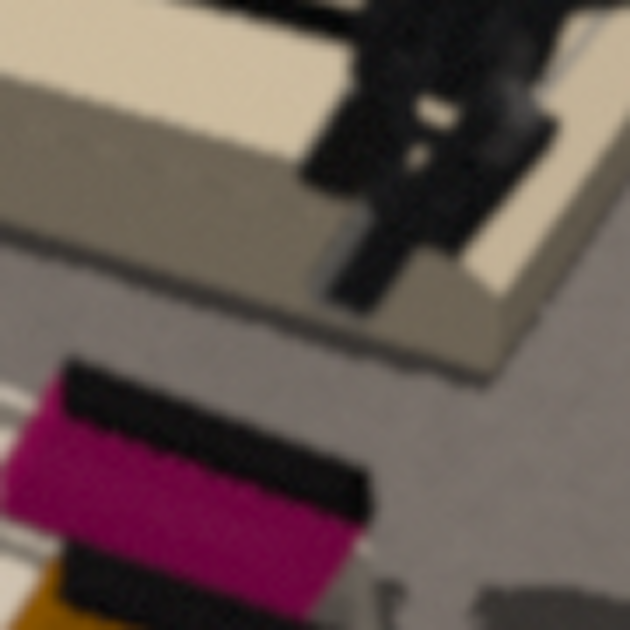

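The top crop shows the fingertips at (240,265) and (395,215). They straddle the pink block's axis and match the predicted TCP. The block I'm taking is magenta in the right-hand place of the rack; amber is on the left, and the blue block near the flask is neither. Next I descend along the tool axis.

Emit:
{"op": "jog_arm", "data": {"travel": [[0.005,0.0016,-0.012],[0.005,0.0016,-0.012],[0.005,0.0016,-0.012],[0.005,0.0016,-0.012],[0.005,0.0016,-0.012],[0.005,0.0016,-0.012],[0.005,0.0016,-0.012],[0.0045,0.0016,-0.011],[0,0,0]], "dr": [[-0.0013,-0.0008,-0.0027],[0,0,0],[0,0,0],[0,0,0],[0,0,0],[0,0,0],[0,0,0],[0,0,0],[0,0,0]]}}

```text
time_s: 3.37
position: [0.547, 0.1916, 0.0829]
tool_rot: [[0.843, 0.325, 0.429], [0.29, -0.946, 0.147], [0.453, 0.001, -0.892]]
ft_force: [-1.6, 0.1, -0.5]
grip_width: 0.0549
```

```bash
python3 -c "
from h import *
to([.5471,.1959,.0828],frame(19.2,27.1),1)
import pickle
for n in('top','side'):
    d=cam(n);pickle.dump(d,open(n+'2.pkl','wb'))
    p=proj(d,observe()['position']);x,y=int(p[0]),int(p[1]);crop(d,n+'2.png',x-45,y-45,x+45,y+45,7)
"
```

```text
t 3.37 pos [0.547  0.1916 0.0829] F [-1.6  0.1 -0.5] w 0.0549 d [ 0.0001  0.0043 -0.0001] r [ 0.0015 -0.0025  0.0043] deg 0.3 minrows 0.1
per row [ 5.00e-05  4.33e-03 -1.00e-04] [ 0.00148 -0.00252  0.00427]
```

View pics/top2.png

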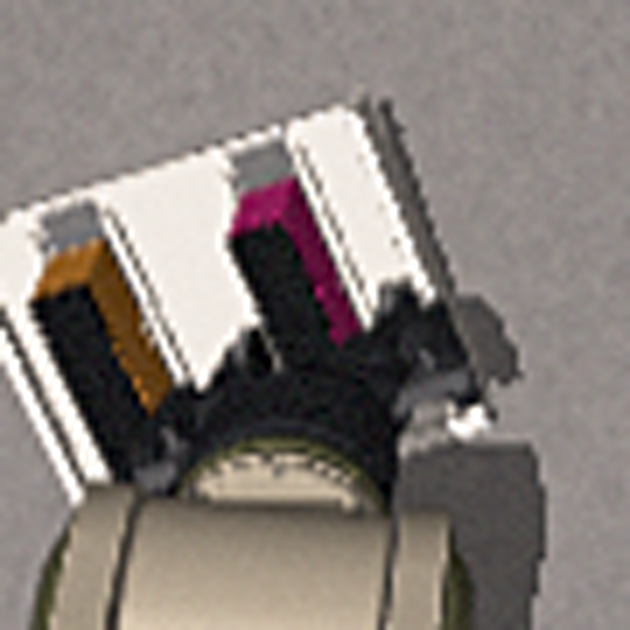

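View pics/side2.png

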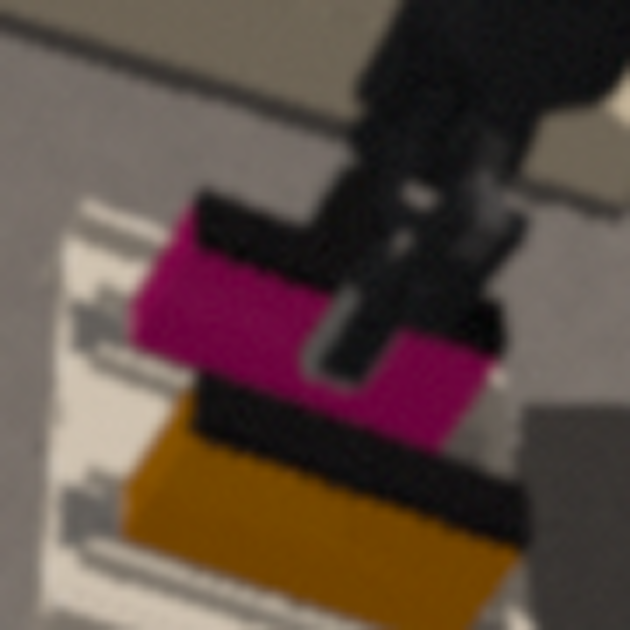

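The +y finger is beside the pink block, and y is 4 mm short. I'll correct that and then close.

Emit:
{"op": "jog_arm", "data": {"travel": [[0,0.0022,0],[0,0.0021,0],[0,0,0]], "dr": [[0,0,0.004],[0,0,0],[0,0,0]]}}

```text
time_s: 3.72
position: [0.5472, 0.1972, 0.0853]
tool_rot: [[0.84, 0.33, 0.431], [0.294, -0.944, 0.15], [0.457, 0.001, -0.89]]
ft_force: [0.1, 0.2, 0.2]
grip_width: 0.055
```

Emit:
{"op": "jog_arm", "data": {"travel": [[0,0,0],[0,0,0],[0,0,0],[0,0,0],[0,0,0],[0,0,0]], "dr": [[0,0,0],[0,0,0],[0,0,0],[0,0,0],[0,0,0],[0,0,0]], "jaw": 0.01, "newtons": 50}}

```text
time_s: 4.22
position: [0.547, 0.197, 0.0847]
tool_rot: [[0.84, 0.33, 0.431], [0.294, -0.944, 0.149], [0.456, 0.001, -0.89]]
ft_force: [-5.2, 0.4, 5.3]
grip_width: 0.0232
```

```bash
python3 -c "
from h import *
to([.5471,.1959,.0828],frame(19.2,27.1),1)"
```

```text
t 4.22 pos [0.547  0.197  0.0847] F [-5.2  0.4  5.3] w 0.0232 d [ 0.0001 -0.0011 -0.0019] r [ 0.0011  0.0006 -0.0013] deg 0.1 minrows 0.1
per row [ 8.00e-05 -1.08e-03 -1.92e-03] [ 0.00108  0.00058 -0.00129]
```

Emit:
{"op": "jog_arm", "data": {"travel": [[0,0,0.003],[0,0,0.006],[0,0,0.012],[0,0,0.018],[0,0,0.022],[0,0,0.022],[0,0,0.022],[0,0,0.015],[0,0,0]], "dr": [[0,0,0],[0,0,0],[0,0,0],[0,0,0],[0,0,0],[0,0,0],[0,0,0],[0,0,0],[0,0,0]]}}

```text
time_s: 4.97
position: [0.5482, 0.197, 0.2078]
tool_rot: [[0.838, 0.33, 0.435], [0.294, -0.944, 0.15], [0.46, 0.003, -0.888]]
ft_force: [0.4, 0.2, -4.1]
grip_width: 0.0231
```

```bash
python3 -c "
from h import *
import pickle
to([.5471,.1959,.20],frame(19.2,27.1),1)
for n in('top','side'):
    d=cam(n);pickle.dump(d,open(n+'3.pkl','wb'))
    p=proj(d,observe()['position']);x,y=int(p[0]),int(p[1]);crop(d,n+'3.png',x-45,y-45,x+45,y+45,7)
"
```

```text
t 4.97 pos [0.5482 0.197  0.2078] F [ 0.4  0.2 -4.1] w 0.0231 d [-0.0011 -0.0011 -0.0078] r [ 0.0007  0.0058 -0.0009] deg 0.34 minrows 0.3
per row [-0.00107 -0.00111 -0.00784] [ 0.00072  0.00583 -0.00092]
```

View pics/top3.png

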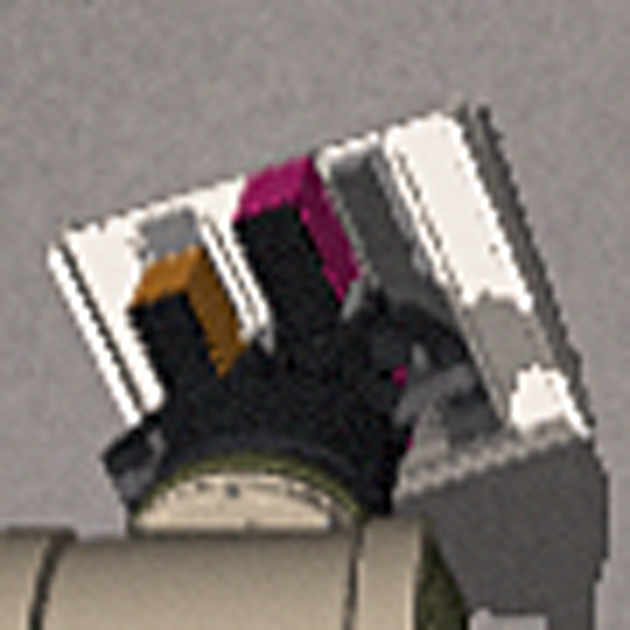

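View pics/side3.png

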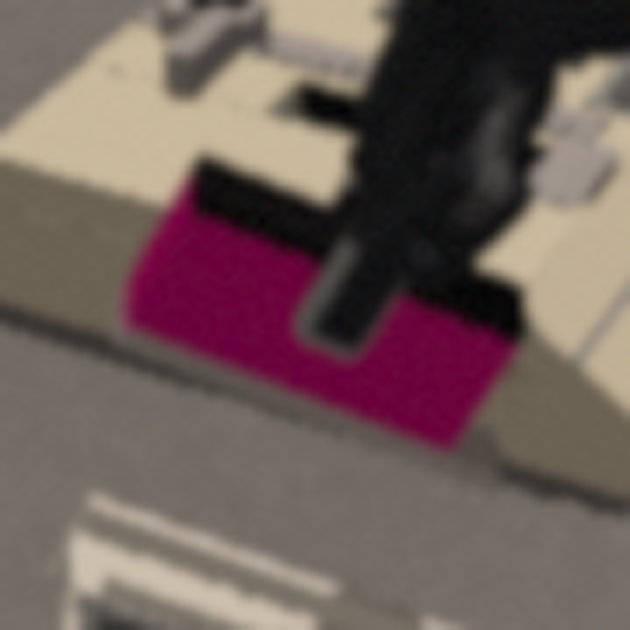

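```bash
cat >> h.py <<'E'
def stdpt(TCP,R,loc,off=(0.001,0,0.0056)):
    "loc in standard axes; tool x=xs, tool y=-ys, tool z=-zs"
    l=np.array(loc)-np.array(off); return np.array(TCP)+R@np.array([l[0],-l[1],-l[2]])
E
python3 -c "
from h import *
o=observe();P=o['position'];R=np.array(o['tool_rot']);print(P)
for n in('top','side'):
    d=load(n+'3.pkl');p=proj(d,P);x,y=int(p[0])-45,int(p[1])-45
    for nm,l in dict(heel_py=(.055,.012,.03),heel_my=(.055,-.012,.03),low_py=(-.055,.012,.03),low_my=(-.055,-.012,.03),heelbot_py=(.055,.012,-.03),tong_py=(-.075,.012,-.03)).items():
        u,v=proj(d,stdpt(P,R,l));print(n,nm,round((u-x+.5)*7),round((v-y+.5)*7))
"
```

```text
[0.5466753  0.19683467 0.20386428]
top heel_py 221 231
top heel_my 284 211
top low_py 338 485
top low_my 399 465
top heelbot_py 246 172
top tong_py 375 457
side heel_py 196 215
side heel_my 197 171
side low_py 528 350
side low_my 521 304
side heelbot_py 108 367
side tong_py 490 515
```

```bash
python3 -c "
from h import *
import pickle
for n in('top','side'):
    o=observe();P=o['position'];R=np.array(o['tool_rot']);print(P,o['time_s'])
    d=cam(n);pickle.dump(d,open(n+'4.pkl','wb'));p=proj(d,P);x,y=int(p[0])-45,int(p[1])-45
    crop(d,n+'4.png',x,y,x+90,y+90,7)
    im=cv2.imread('pics/'+n+'4.png')
    for nm,l in dict(heel_py=(.055,.012,.03),heel_my=(.055,-.012,.03),low_py=(-.055,.012,.03),low_my=(-.055,-.012,.03),heelbot_py=(.055,.012,-.03),tong_py=(-.075,.012,-.03),f=(-.055,.012,-.03)).items():
        u,v=proj(d,stdpt(P,R,l)); cv2.drawMarker(im,(round((u-x+.5)*7),round((v-y+.5)*7)),(0,255,0),0,10,1)
    cv2.imwrite('pics/'+n+'4.png',im)
"
```

```text
[0.5466753  0.19683467 0.20386428] 5.0667
[0.54640747 0.19678748 0.20302299] 5.1167
```

View pics/top4.png

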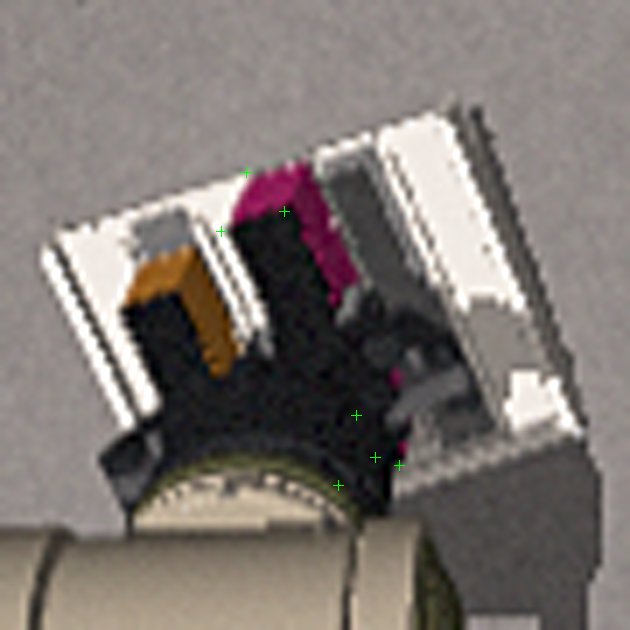

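View pics/side4.png

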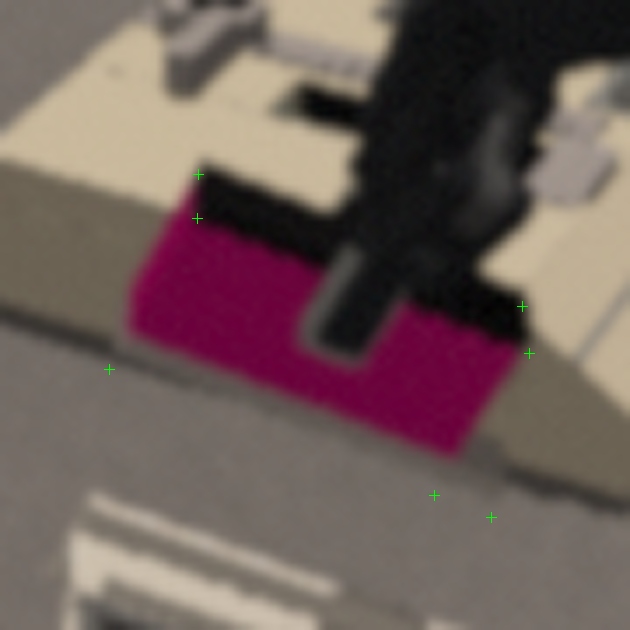

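```bash
python3 -c "
from h import *
for n in('top','side'):
    a,b,c=[load(n+k+'.pkl') for k in '024']
    print(n,np.abs(np.array(a['R'])-b['R']).max(),np.abs(np.array(a['t'])-c['t']).max(),a['fovy']-c['fovy'],a['cx']-c['cx'])
a,c=load('top0.pkl'),load('top4.pkl')
d=np.abs(a['color'].astype(int)-c['color']).max(2)
for nm,(x0,y0,x1,y1) in dict(rackL=(165,195,200,250),bg=(420,140,520,210)).items():
    A=cv2.cvtColor(a['color'],7)[y0:y1,x0:x1].astype(np.float32);C=cv2.cvtColor(c['color'],7)[y0:y1,x0:x1].astype(np.float32);print(nm,cv2.phaseCorrelate(A,C))
a,c=load('side0.pkl'),load('side4.pkl')
for nm,(x0,y0,x1,y1) in dict(amb=(265,285,345,350),bg=(180,210,245,350)).items():
    A=cv2.cvtColor(a['color'],7)[y0:y1,x0:x1].astype(np.float32);C=cv2.cvtColor(c['color'],7)[y0:y1,x0:x1].astype(np.float32);print(nm,cv2.phaseCorrelate(A,C))
o=observe();print(o['position'],o['time_s'],o['q'])
c4,s4=load('top4.pkl'),load('side4.pkl')
P0=np.array([.54668,.19683,.20386]);p=proj(c4,P0);xo,yo=int(p[0])-45,int(p[1])-45
P1=np.array([.5464,.19679,.20302]);p=proj(s4,P1);xs,ys=int(p[0])-45,int(p[1])-45
f=lambda u,v,x,y:(u/7-.5+x,v/7-.5+y)
for nm,T,S in (('heel+y',(235,228),(197,217)),('heel-y',(300,210),(205,163))):
    X,e=tri(c4,f(*T,xo,yo),s4,f(*S,xs,ys));print(nm,X.round(4),e)
    print('pred',stdpt(P1,np.array(o['tool_rot']),(.055,.012 if '+' in nm else -.012,.03)).round(4))
"
```

```text
top 0.0 0.0 0.0 0.0
side 0.0 0.0 0.0 0.0
rackL ((-0.34577404151328395, -0.29027266662873785), 0.4051706040347064)
bg ((0.024409197207177158, -0.0020576977732105206), 1.0023874968952602)
amb ((-0.08184436100565051, -0.011999323227051661), 0.674726262026363)
bg ((0.0010241130990422675, -0.021972154235783137), 0.9910119690092993)
[0.54638311 0.19681081 0.20274316] 5.1667 [ 5.29693764 16.42394096 92.83531494  8.87916929 44.84820015 71.17154841]
heel+y [0.5791 0.2164 0.2468] 0.00020800549646155566
pred [0.5775 0.2204 0.2492]
heel-y [0.5856 0.1921 0.2496] 0.0008940145230844433
pred [0.5854 0.1977 0.2492]
```

```bash
python3 -c "
from h import *
c=load('top4.pkl');P0=np.array([.54668,.19683,.20386]);p=proj(c,P0);x,y=int(p[0])-45,int(p[1])-45
print(x,y)
cv2.imwrite('pics/t4z.png',cv2.resize(np.clip((c['color'][y+18:y+70,x+25:x+75,::-1]/255.)**.45*255,0,255).astype(np.uint8),None,fx=11,fy=11,interpolation=0))
# subpixel edge left black/white rows
g=c['color'].astype(float).max(2); 
E=[]
for r in range(y+34,y+46):
    row=g[r,x+25:x+55]; i=np.argmax(row<135); 
    E.append((r,x+25+i-1+(row[i-1]-135)/(row[i-1]-row[i])))
E=np.array(E);print(E.round(2).tolist())
"
```

```text
162 175
[[209.0, 187.51], [210.0, 187.02], [211.0, 188.67], [212.0, 188.19], [213.0, 187.44], [214.0, 187.19], [215.0, 187.24], [216.0, 198.6], [217.0, 183.23], [218.0, 181.39], [219.0, 195.0], [220.0, 202.14]]
```

View pics/t4z.png

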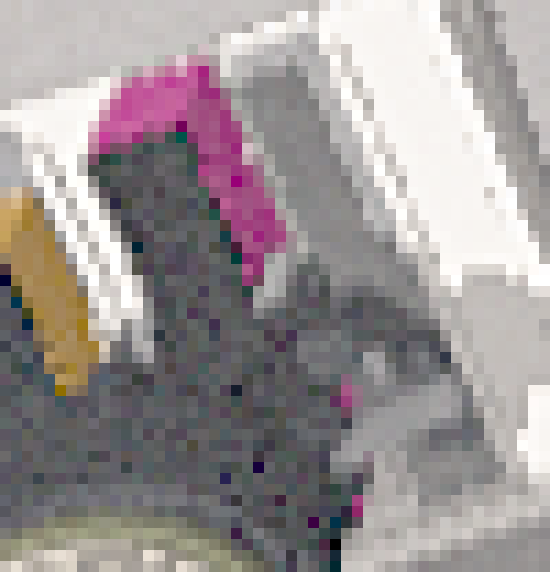

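```bash
python3 -c "
from h import *
c=load('side4.pkl');P0=np.array([.5464,.19679,.20302]);p=proj(c,P0);x,y=int(p[0])-45,int(p[1])-45
print(x,y)
cv2.imwrite('pics/s4z.png',cv2.resize(np.clip((c['color'][y+20:y+75,x+10:x+80,::-1]/255.)**.5*300-60,0,255).astype(np.uint8),None,fx=11,fy=11,interpolation=2))
"
```

```text
267 189
```

View pics/s4z.png

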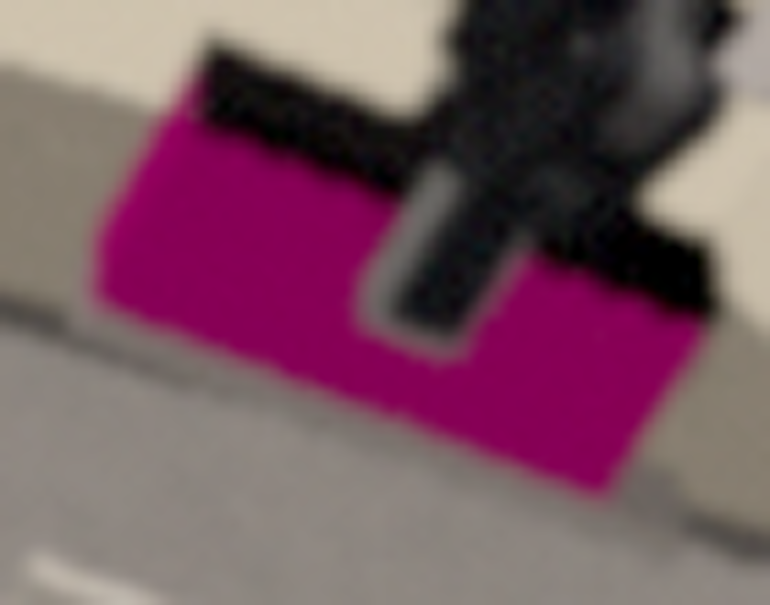

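```bash
cat > fit.py <<'E'
from h import *
from scipy.optimize import least_squares
def fit(obs,P,R,verbose=True):
    """obs: list (cam,loc,(u,v)); returns standard pose as yaw,tilt,roll,centre"""
    def pose(p): return Ro.from_rotvec(p[3:]).as_matrix()
    def res(p):
        Rs=pose(p); return np.concatenate([np.array(proj(d,p[:3]+Rs@np.array(l)))-uv for d,l,uv in obs])
    Rs0=R@np.diag([1,-1,-1]); c0=stdpt(P,R,(0,0,0))
    s=least_squares(res,np.r_[c0,Ro.from_matrix(Rs0).as_rotvec()],loss='soft_l1',f_scale=.5)
    Rs=pose(s.x); x=Rs[:,0]
    print('centre',s.x[:3].round(4),'pred',c0.round(4),'yaw',np.degrees(np.arctan2(x[1],x[0])).round(2),'tilt',np.degrees(np.arcsin(x[2])).round(2),'roll',np.degrees(np.arcsin(Rs[2,1])).round(2))
    print('res',s.fun.reshape(-1,2).round(2).tolist() if False else res(s.x).reshape(-1,2).round(2).tolist())
    return s.x[:3],Rs
E
python3 -c "
from fit import *
t,s=load('top4.pkl'),load('side4.pkl');o=observe();P,R=np.array(o['position']),np.array(o['tool_rot'])
a,b,h=.055,.012,.03
obs=[(s,(a,b,h),(294.7,220.3)),(s,(a,-b,h),(295.6,212.6)),(s,(-a,b,h),(341.2,237.1)),(s,(-a,-b,h),(341,230.8)),(t,(a,b,h),(194.9,207.05)),(t,(a,-b,h),(203.6,204.1))]
fit(obs,P,R)
bo=[(s,(a,b,-.023),(284.9,235.8)),(s,(-a,b,-.023),(331,253.5)),(t,(a,-b,-.023),(205.8,197.8)),(t,(a,b,-.023),(197.2,200.7))]
fit(obs+bo,P,R)
"
```

```text
centre [0.551  0.1887 0.1958] pred [0.5479 0.1974 0.1973] yaw 21.84 tilt 26.88 roll -6.81
res [[-0.08, -0.21], [-0.72, 0.05], [0.35, 0.81], [-0.16, -0.43], [0.08, 0.18], [0.06, 0.29]]
centre [0.5484 0.1929 0.1975] pred [0.5479 0.1974 0.1973] yaw 20.9 tilt 26.33 roll 0.05
res [[0.39, -1.36], [-0.74, 0.03], [1.23, -0.19], [0.16, -0.37], [-0.33, 0.53], [-0.05, 0.29], [-0.65, 2.57], [-0.19, 1.72], [0.27, -0.45], [0.32, -0.32]]
```

```bash
python3 -c "
from h import *
t,s=load('top4.pkl'),load('side4.pkl')
W=np.array([[0.5787,0.2203,0.1296],[0.5858,0.1961,0.1327],[0.4939,0.1635,0.0823],[0.4851,0.1884,0.0789]])
for w in W:
    for dz in (0,.1183,.1143): print(dz,np.round(proj(t,w+[-.0006 if dz else 0,0,dz]),1),np.round(proj(s,w+[-.0006 if dz else 0,0,dz]),1))
print(observe()['position'])
"
```

```text
0 [206.9 209.7] [295.3 265.7]
0.1183 [193.4 207.4] [294.4 220.1]
0.1143 [193.9 207.5] [294.4 221.8]
0 [215.2 207.3] [295.9 257.3]
0.1183 [202.7 204.8] [295.1 212.2]
0.1143 [203.1 204.9] [295.1 213.8]
0 [229.5 239.5] [339.  273.8]
0.1183 [219.2 240.9] [341.1 231.3]
0.1143 [219.5 240.8] [341.  232.8]
0 [221.2 242.3] [339.9 282.7]
0.1183 [210. 244.] [342.1 239.8]
0.1143 [210.4 243.9] [342.  241.4]
[0.54638311 0.19681081 0.20274316]
```

Run:
```python
from h import *
t=load('top0.pkl');s=load('side0.pkl')
def big(d,n,x0,y0,x1,y1,k,g=1.0,gain=255,off=0):
    cv2.imwrite('pics/'+n,cv2.resize(np.clip((d['color'][y0:y1,x0:x1,::-1]/255.)**g*gain+off,0,255).astype(np.uint8),None,fx=k,fy=k,interpolation=2))
big(t,'tb5.png',318,160,352,232,8,2.5,300,-40)
big(s,'sb5.png',285,175,360,222,10,1,330,-10)
```

```text
(no output)
```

View pics/tb5.png

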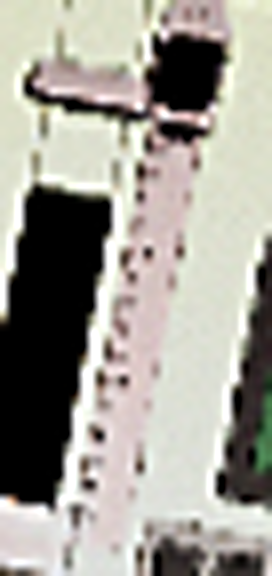

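View pics/sb5.png

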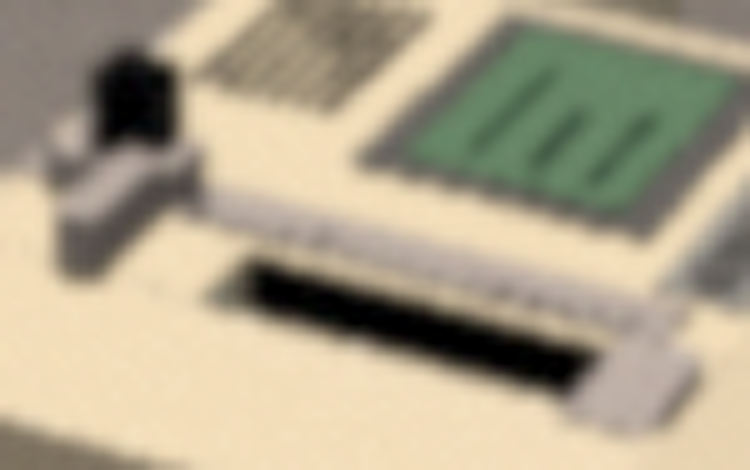

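```bash
cat >> h.py <<'E'
BO=np.array([.5517,-.1013,.056]); BY=-9.86
_a=np.radians(BY); EX=np.array([np.cos(_a),np.sin(_a),0]);EY=np.array([-EX[1],EX[0],0]);EZ=np.array([0,0,1.])
def bay(x,y,z): return BO+EX*x+EY*y+EZ*z
def tip(x,z,th,y=0,off=(0.001,0,0.0056),n=None,loc=(-.075,0,-.03)):
    R=frame(BY,th); P=bay(x,y,z)-(stdpt([0,0,0],R,loc,off)); to(P,R,n); return P
E
python3 -c "
from h import *
print(observe()['tool_rot'])
tip(.012,.05,17,n=12)
s=load('side0.pkl')
for z in (.12,.125,.13,.135): print(z,np.round(proj(s,bay(.171,-.034,z-.056)),1),np.round(proj(s,bay(.149,-.034,z-.056)),1))
"
```

```text
[[ 8.41683786e-01  3.29806440e-01  4.27546626e-01]
 [ 2.94250904e-01 -9.44048477e-01  1.48959316e-01]
 [ 4.52752483e-01  4.29340251e-04 -8.91636139e-01]]
t 5.17 pos [0.5464 0.1968 0.2027] F [-0.3 -0.6 -5.9] w 0.0236 d [ 0.0785 -0.3108 -0.0405] r [-0.0139  0.1745 -0.5069] deg 30.73 minrows 10.8
per row [ 0.00654 -0.0259  -0.00337] [-0.00116  0.01454 -0.04225]
0.12 [296.1 180.8] [302.5 182.5]
0.125 [296.  179.4] [302.5 181. ]
0.13 [296.  177.9] [302.5 179.5]
0.135 [296.  176.4] [302.5 178. ]
```

Emit:
{"op": "jog_arm", "data": {"travel": [[0.003,-0.012,0],[0.006,-0.024,0],[0.007,-0.027,0],[0.007,-0.027,0],[0.007,-0.027,0],[0.007,-0.027,0],[0.007,-0.027,0],[0.007,-0.027,0],[0.007,-0.027,0],[0.007,-0.027,0],[0.006,-0.024,0],[0.005,-0.022,-0.005],[0.0025,-0.0128,-0.01],[0,0,-0.01],[0,0,0],[0,0,0]], "dr": [[0,0,0],[0,0.014,-0.042],[-0.001,0.0145,-0.042],[-0.001,0.0145,-0.042],[-0.001,0.0145,-0.042],[-0.001,0.0145,-0.042],[-0.001,0.0145,-0.042],[-0.001,0.0145,-0.042],[-0.001,0.0145,-0.042],[-0.001,0.0145,-0.042],[-0.001,0.0145,-0.042],[-0.002,0.0145,-0.042],[-0.002,0.0145,-0.045],[0,0,0],[0,0,0],[0,0,0]]}}

```text
time_s: 6.5
position: [0.625, -0.1129, 0.1779]
tool_rot: [[0.942, -0.17, 0.29], [-0.163, -0.985, -0.049], [0.294, -0.001, -0.956]]
ft_force: [-0.0, 0.6, -3.4]
grip_width: 0.0232
```

```bash
cat > look.py <<'E'
import sys,pickle
from h import *
def look(tag,c=None,hw=45,k=7,g=.7,names=('top','side'),marks={}):
    for n in names:
        d=cam(n);pickle.dump(d,open(n+tag+'.pkl','wb'))
        C=observe()['position'] if c is None else c
        p=proj(d,C);x,y=int(p[0])-hw,int(p[1])-hw
        im=np.clip((d['color'][y:y+2*hw,x:x+2*hw,::-1]/255.)**g*255,0,255).astype(np.uint8)
        im=cv2.resize(im,None,fx=k,fy=k,interpolation=2)
        for m in marks.values() if isinstance(marks,dict) else marks:
            u,v=proj(d,m);cv2.drawMarker(im,(round((u-x+.5)*k),round((v-y+.5)*k)),(0,255,0),0,8,1)
        cv2.imwrite('pics/'+n+tag+'.png',im);print(n,'off',x,y,'k',k)
E
python3 -c "
from look import *
tip(.012,.05,17,n=1)
o=observe();P,R=o['position'],np.array(o['tool_rot'])
a,b,h=.055,.012,.03
look('5',marks=[stdpt(P,R,l) for l in [(a,b,h),(a,-b,h),(-a,b,h),(-a,-b,h),(-.075,b,-h),(-.075,-b,-h),(a,b,-h)]]+[bay(0,0,.026),bay(.118,0,.024)])
"
```

```text
t 6.5 pos [ 0.625  -0.1129  0.1779] F [-0.   0.6 -3.4] w 0.0232 d [-0.0001 -0.0011 -0.0156] r [-0.001   0.002  -0.0012] deg 0.14 minrows 0.5
per row [-9.000e-05 -1.080e-03 -1.563e-02] [-0.00095  0.00199 -0.00118]
top off 279 149 k 7
side off 274 129 k 7
```

View pics/top5.png

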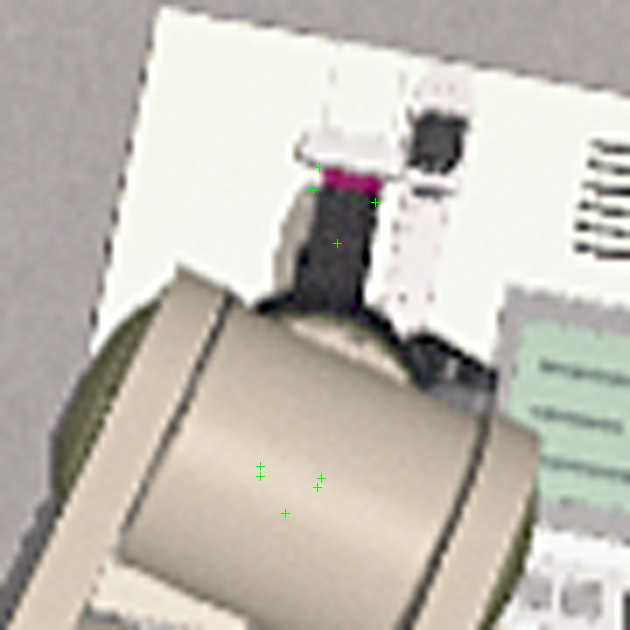

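View pics/side5.png

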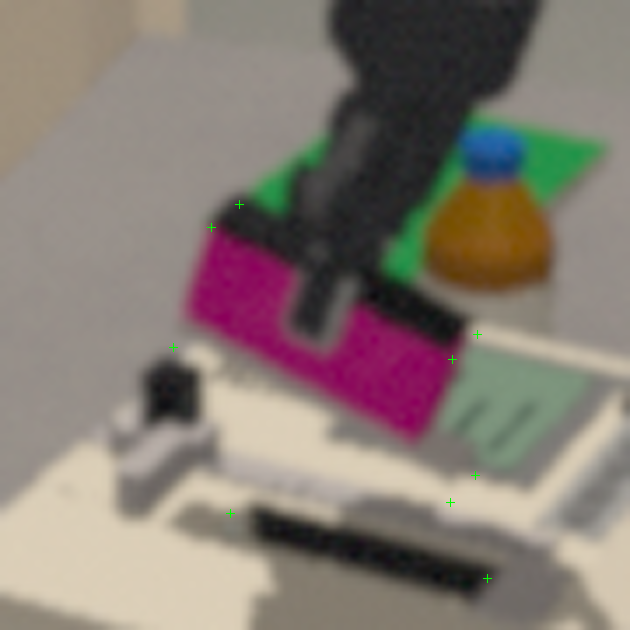

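Run:
```python
from h import *
o=observe();P,R=o['position'],np.array(o['tool_rot']);t=load('top5.pkl');s=load('side5.pkl')
print(o['time_s'],P,o['ft_force'])
c=stdpt(P,R,(.055,0,.03));print('pred heel top',c.round(4), 'bay',((c-BO)@EX).round(4),((c-BO)@EY).round(4))
for u,v,nm in((320,190,'+y'),(380,196,'-y')):
    X=onz(t,279+u/7-.5,149+v/7-.5,c[2]);print(nm,((X-BO)@EX).round(4),((X-BO)@EY).round(4))
cv2.imwrite('pics/t5z.png',cv2.resize(np.clip((t['color'][160:200,312:352,::-1]/255.)**.5*255,0,255).astype(np.uint8),None,fx=14,fy=14,interpolation=0))
```

```text
6.6 [ 0.62558869 -0.11298627  0.179646  ] [ 0.0356832  -0.43150592 -4.10715309]
pred heel top [ 0.6693 -0.1205  0.219 ] bay 0.1191 0.0012
+y 0.1188 0.0103
-y 0.1209 -0.0123
```

View pics/t5z.png

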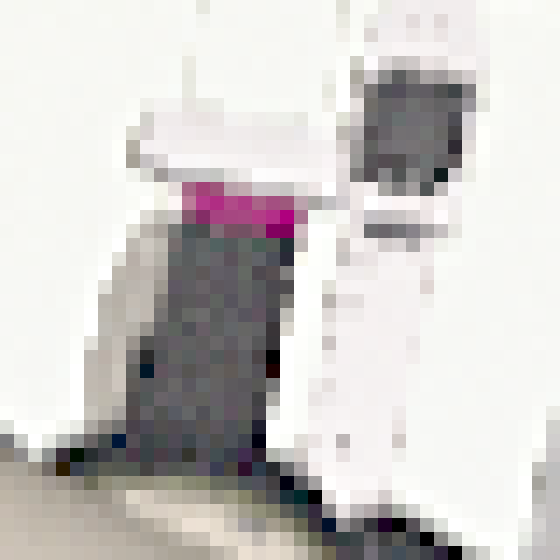

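Run:
```python
from h import *
tip(.006,.030,16,y=.0012,n=4)
```

```text
t 6.6 pos [ 0.6256 -0.113   0.1796] F [ 0.  -0.4 -4.1] w 0.0231 d [-0.0055  0.001  -0.0385] r [ 0.0034  0.0222 -0.0014] deg 1.29 minrows 1.3
per row [-0.00137  0.00025 -0.00962] [ 0.00086  0.00556 -0.00034]
```

Emit:
{"op": "jog_arm", "data": {"travel": [[-0.0014,0.0002,-0.0096],[-0.0014,0.0003,-0.0096],[-0.0014,0.0002,-0.0096],[-0.0013,0.0003,-0.0096],[0,0,0],[0,0,0]], "dr": [[0.001,0.0056,0],[0.001,0.0056,0],[0.001,0.0055,-0.001],[0.001,0.0055,0],[0,0,0],[0,0,0]]}}

```text
time_s: 7.1
position: [0.62, -0.1127, 0.1403]
tool_rot: [[0.947, -0.172, 0.27], [-0.166, -0.985, -0.047], [0.274, -0.001, -0.962]]
ft_force: [0.7, -0.7, -5.0]
grip_width: 0.0236
```

```bash
python3 -c "
from look import *
tip(.006,.030,16,y=.0012)
o=observe();P,R=o['position'],np.array(o['tool_rot'])
a,b,h=.055,.012,.03
look('6',marks=[stdpt(P,R,l) for l in [(a,b,h),(a,-b,h),(-a,b,h),(-a,-b,h),(-.075,b,-h),(-.075,-b,-h),(a,b,-h)]]+[bay(0,.024,.026),bay(0,-.024,.026),bay(.118,.0155,.024)])
tip(.006,.030,16,y=.0012)
"
```

```text
t 7.1 pos [ 0.62   -0.1127  0.1403] F [ 0.7 -0.7 -5. ] w 0.0236 d [0.0002 0.0008 0.0009] r [-0.0009 -0.0015  0.0011] deg 0.12 minrows 0.0
top off 278 152 k 7
side off 276 142 k 7
t 7.2 pos [ 0.6205 -0.113   0.1415] F [-0.1 -0.2 -4.7] w 0.023 d [-0.0004  0.001  -0.0003] r [0.     0.0007 0.0011] deg 0.08 minrows 0.0
```

View pics/top6.png

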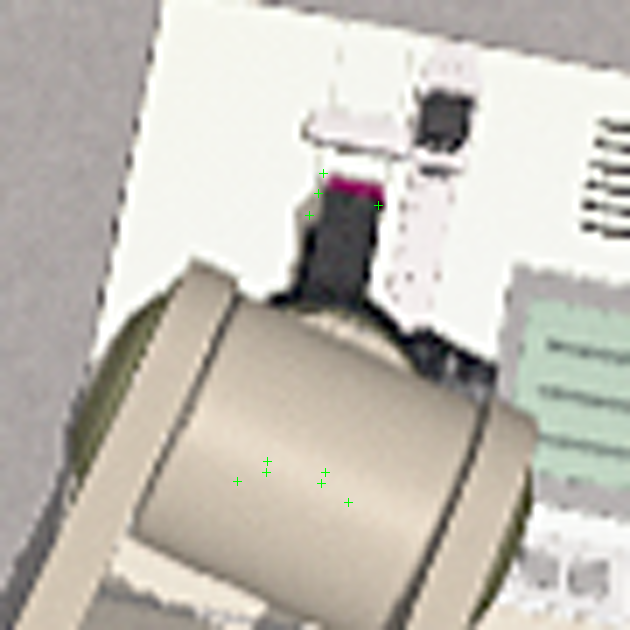

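View pics/side6.png

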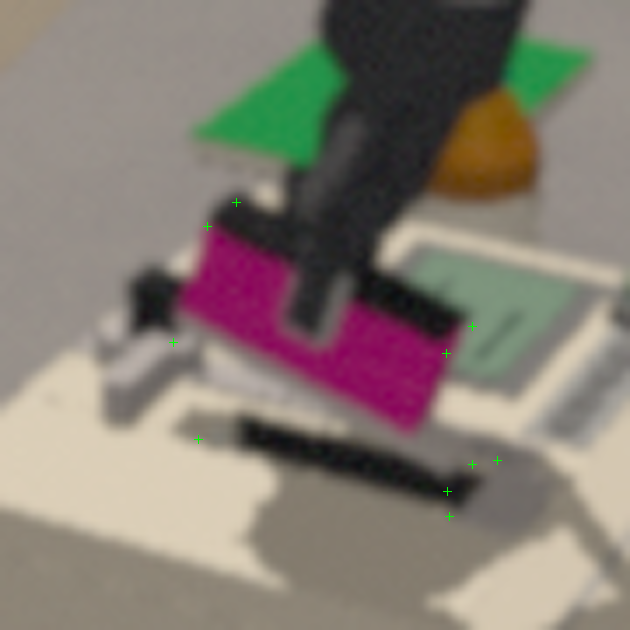

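Emit:
{"op": "jog_arm", "data": {"travel": [[0.0003,0.0018,-0.003],[0,0,-0.005],[0,0,-0.005],[0,0,-0.005],[0,0,-0.002],[0,0,0],[0,0,0]], "dr": [[0,0,0],[0,0,0],[0,0,0],[0,0,0],[0,0,0],[0,0,0],[0,0,0]]}}

```text
time_s: 7.78
position: [0.6205, -0.1111, 0.121]
tool_rot: [[0.947, -0.172, 0.271], [-0.166, -0.985, -0.047], [0.275, -0.0, -0.961]]
ft_force: [-0.7, 0.4, -4.5]
grip_width: 0.0235
```

```bash
python3 -c "
from look import *
tip(.006,.010,16,y=.0022)
look('7',c=bay(.055,0,.05),names=('side','top'),k=7,marks=[bay(0,.0155,.026),bay(0,-.0155,.026),bay(.118,.0155,.024),bay(.118,-.0155,.024)])
tip(.006,.010,16,y=.0022)
"
```

```text
t 7.78 pos [ 0.6205 -0.1111  0.121 ] F [-0.7  0.4 -4.5] w 0.0235 d [-0.0002  0.0001  0.0002] r [-0.0004 -0.0003  0.0012] deg 0.07 minrows 0.0
side off 280 154 k 7
top off 277 158 k 7
t 7.88 pos [ 0.6206 -0.1111  0.1214] F [ 0.2  0.2 -3.9] w 0.0231 d [-0.0003  0.0002 -0.0002] r [-0.0001  0.0004  0.0012] deg 0.07 minrows 0.0
```

View pics/side7.png

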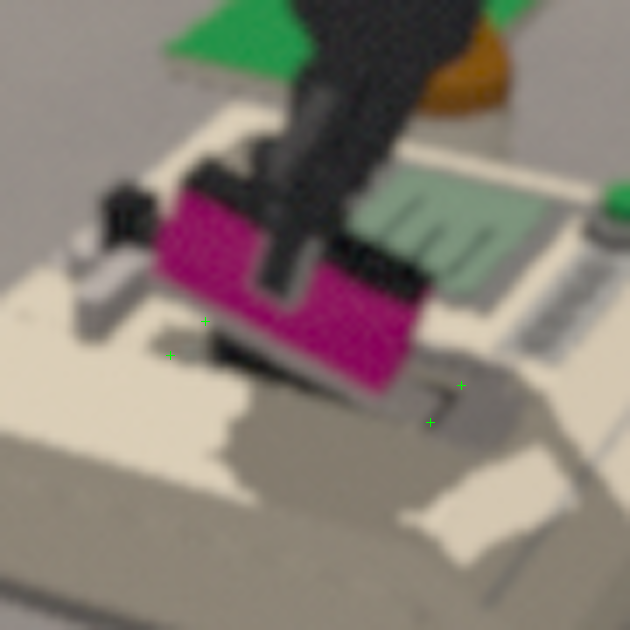

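View pics/top7.png

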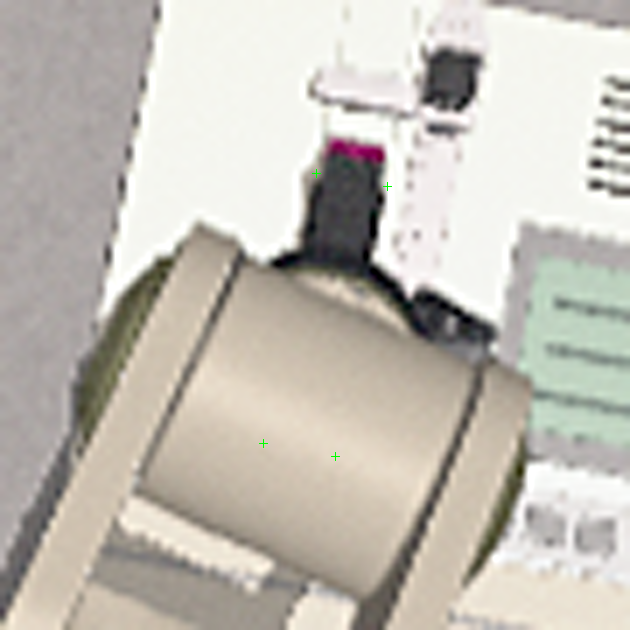

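The side view shows the tongue (440,395) dropping into the pit just behind the lip edge. Now I descend slowly and watch the force.

Emit:
{"op": "jog_arm", "data": {"travel": [[0,0,-0.002],[0,0,-0.002],[0,0,-0.002],[0,0,0],[0,0,0]], "dr": [[0,0,0],[0,0,0],[0,0,0],[0,0,0],[0,0,0]]}}

```text
time_s: 8.3
position: [0.6204, -0.111, 0.1149]
tool_rot: [[0.947, -0.172, 0.271], [-0.166, -0.985, -0.047], [0.275, -0.0, -0.961]]
ft_force: [-0.7, 0.6, -4.0]
grip_width: 0.0235
```

Emit:
{"op": "jog_arm", "data": {"travel": [[0,0,-0.002],[0,0,0],[0,0,0]], "dr": [[0,0,0],[0,0,0],[0,0,0]]}}

```text
time_s: 8.55
position: [0.6205, -0.111, 0.113]
tool_rot: [[0.947, -0.172, 0.271], [-0.166, -0.985, -0.047], [0.275, -0.0, -0.961]]
ft_force: [0.9, -0.1, -4.9]
grip_width: 0.0231
```

Emit:
{"op": "jog_arm", "data": {"travel": [[0,0,-0.001],[0,0,0],[0,0,0]], "dr": [[0,0,0],[0,0,0],[0,0,0]]}}

```text
time_s: 8.8
position: [0.6205, -0.1111, 0.1121]
tool_rot: [[0.947, -0.172, 0.271], [-0.166, -0.985, -0.047], [0.275, -0.0, -0.961]]
ft_force: [0.6, 0.1, -4.3]
grip_width: 0.0234
```

Emit:
{"op": "jog_arm", "data": {"travel": [[0,0,-0.001],[0,0,0],[0,0,0]], "dr": [[0,0,0],[0,0,0],[0,0,0]]}}

```text
time_s: 9.05
position: [0.6205, -0.111, 0.111]
tool_rot: [[0.947, -0.172, 0.271], [-0.166, -0.985, -0.047], [0.275, -0.0, -0.961]]
ft_force: [-0.1, 0.6, -4.7]
grip_width: 0.0235
```

Emit:
{"op": "jog_arm", "data": {"travel": [[0,0,-0.001],[0,0,0],[0,0,0]], "dr": [[0,0,0],[0,0,0],[0,0,0]]}}

```text
time_s: 9.3
position: [0.6205, -0.111, 0.11]
tool_rot: [[0.947, -0.172, 0.271], [-0.166, -0.985, -0.047], [0.275, -0.0, -0.961]]
ft_force: [-0.4, 0.3, -4.5]
grip_width: 0.0231
```

Emit:
{"op": "jog_arm", "data": {"travel": [[0,0,-0.001],[0,0,0],[0,0,0]], "dr": [[0,0,0],[0,0,0],[0,0,0]]}}

```text
time_s: 9.55
position: [0.6204, -0.111, 0.109]
tool_rot: [[0.947, -0.172, 0.271], [-0.166, -0.985, -0.047], [0.275, -0.0, -0.961]]
ft_force: [-0.0, 0.4, -4.8]
grip_width: 0.0232
```

Emit:
{"op": "jog_arm", "data": {"travel": [[0,0,-0.001],[0,0,0],[0,0,0]], "dr": [[0,0,0],[0,0,0],[0,0,0]]}}

```text
time_s: 9.8
position: [0.6205, -0.111, 0.108]
tool_rot: [[0.947, -0.172, 0.271], [-0.166, -0.985, -0.047], [0.275, -0.0, -0.961]]
ft_force: [0.1, -0.1, -4.2]
grip_width: 0.0235
```

```bash
python3 -c "
from look import *
o=observe();P,R=o['position'],np.array(o['tool_rot']);a,b,h=.055,.012,.03
look('8',c=bay(.055,0,.05),names=('side',),k=7,marks=[stdpt(P,R,l) for l in [(a,b,h),(-a,b,h),(a,b,-h),(-.075,b,-h)]])
tip(.006,.000,16,y=.0022)
"
```

```text
side off 280 154 k 7
t 9.85 pos [ 0.6205 -0.1111  0.1081] F [ 0.8 -0.2 -4.2] w 0.0236 d [-0.0002  0.0001  0.0031] r [-0.0003 -0.0001  0.0011] deg 0.07 minrows 0.1
```

View pics/side8.png

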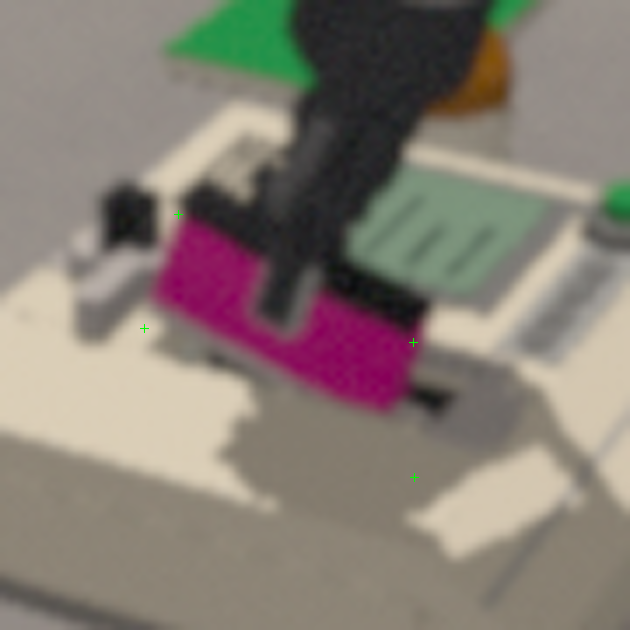

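Compared with the tool prediction, the block sits about 3.5° flatter: corners seen at (183,220) and (420,328), predicted at (180,214) and (413,343). Allowing for that, the tongue tip is about 1.5 mm above the floor and clear of the lip. I'll slide it in under the lip.

Emit:
{"op": "jog_arm", "data": {"travel": [[-0.002,0.0003,0],[-0.002,0.0004,0],[-0.002,0.0003,0],[-0.002,0.0004,0],[-0.002,0.0003,0],[0,0,0],[0,0,0]], "dr": [[0,0,0],[0,0,0],[0,0,0],[0,0,0],[0,0,0],[0,0,0],[0,0,0]]}}

```text
time_s: 10.43
position: [0.6104, -0.1094, 0.1082]
tool_rot: [[0.947, -0.172, 0.271], [-0.166, -0.985, -0.047], [0.276, -0.0, -0.961]]
ft_force: [-0.5, -0.1, -4.7]
grip_width: 0.0232
```

```bash
python3 -c "
from look import *
look('9',c=bay(.055,0,.05),names=('side','top'),k=7,marks=[bay(0,.0155,.026),bay(0,-.0155,.026),bay(.118,.0155,.024),bay(.118,-.0155,.024)])
tip(.006,.000,16,y=.0022)
"
```

```text
side off 280 154 k 7
top off 277 158 k 7
t 10.53 pos [ 0.6106 -0.1094  0.1082] F [-0.1 -0.1 -5.2] w 0.0232 d [ 0.0097 -0.0016  0.003 ] r [-0.0002  0.0001  0.0012] deg 0.07 minrows 0.3
```

View pics/side9.png

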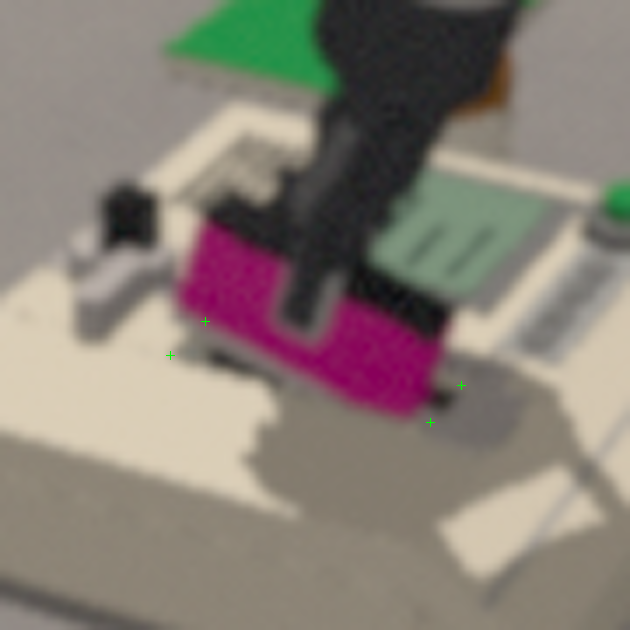

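View pics/top9.png

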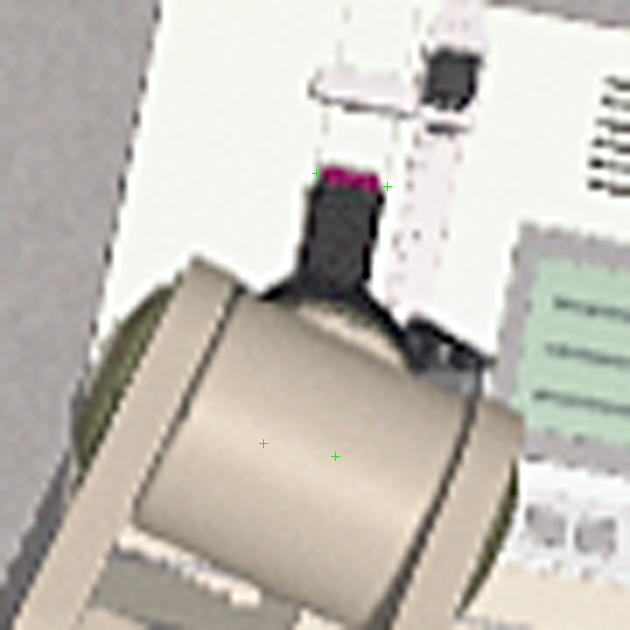

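Emit:
{"op": "jog_arm", "data": {"travel": [[-0.002,0.0003,0],[-0.002,0.0004,0],[-0.002,0.0003,0],[0,0,0],[0,0,0]], "dr": [[0,0,0],[0,0,0],[0,0,0],[0,0,0],[0,0,0]]}}

```text
time_s: 10.95
position: [0.6044, -0.1084, 0.1082]
tool_rot: [[0.947, -0.172, 0.271], [-0.166, -0.985, -0.047], [0.275, -0.0, -0.961]]
ft_force: [0.2, -0.1, -5.2]
grip_width: 0.0232
```

Emit:
{"op": "jog_arm", "data": {"travel": [[-0.0015,0.0003,0],[-0.0015,0.0003,0],[0,0,0],[0,0,0]], "dr": [[0,0,0],[0,0,0],[0,0,0],[0,0,0]]}}

```text
time_s: 11.28
position: [0.6014, -0.1077, 0.1081]
tool_rot: [[0.947, -0.172, 0.271], [-0.166, -0.985, -0.047], [0.275, -0.0, -0.961]]
ft_force: [-0.7, 0.4, -3.8]
grip_width: 0.0233
```

```bash
cat >> h.py <<'E'
DEL=3.5
def tipb(x,z,thb,y=0,n=None,off=(0.001,0,0.0056),delta=None):
    dl=DEL if delta is None else delta
    Rt=frame(BY,thb+dl); Rb=frame(BY,thb)
    P=bay(x,y,z)-stdpt([0,0,0],Rb,(-.075,0,-.03),off); to(P,Rt,n)
def where(delta=None):
    dl=DEL if delta is None else delta
    o=observe();R=np.array(o['tool_rot']);th=np.degrees(np.arcsin(R[2,0]))-dl;yw=np.degrees(np.arctan2(R[1,0],R[0,0]))
    Rb=frame(yw,th);p=stdpt(o['position'],Rb,(-.075,0,-.03))-BO
    print('tip bay',(p@EX).round(4),(p@EY).round(4),p[2].round(4),'block tilt',th.round(2),'yaw',yw.round(2),'F',np.round(o['ft_force'],1))
E
python3 -c "
from h import *
where()
tipb(-.0165,.0015,6,y=.002,n=6)
"
```

```text
tip bay -0.0164 0.0023 0.0009 block tilt 12.49 yaw -9.93 F [-0.7  0.4 -3.8]
t 11.28 pos [ 0.6014 -0.1077  0.1081] F [-0.7  0.4 -3.8] w 0.0233 d [ 0.0052 -0.0011 -0.0073] r [0.0192 0.1116 0.0012] deg 6.49 minrows 1.3
per row [ 0.00086 -0.00018 -0.00121] [0.00319 0.0186  0.00019]
```

Emit:
{"op": "jog_arm", "data": {"travel": [[0.0009,-0.0002,-0.0012],[0.0009,-0.0002,-0.0012],[0.0009,-0.0002,-0.0012],[0.0009,-0.0002,-0.0012],[0.0008,-0.0002,-0.0012],[0.0008,-0.0001,-0.0012],[0,0,0],[0,0,0]], "dr": [[0.0032,0.0186,0],[0.0032,0.0186,0],[0.0032,0.0186,0],[0.0032,0.0186,0],[0.0032,0.0186,0],[0.0032,0.0186,0],[0,0,0],[0,0,0]]}}

```text
time_s: 11.95
position: [0.6068, -0.1088, 0.1008]
tool_rot: [[0.971, -0.172, 0.163], [-0.17, -0.985, -0.029], [0.166, 0.0, -0.986]]
ft_force: [-0.2, 0.4, -4.2]
grip_width: 0.023
```

```bash
python3 -c "
from look import *
where()
look('10',c=bay(.055,0,.05),names=('side','top'),k=7,marks=[bay(0,.0155,.026),bay(0,-.0155,.026),bay(.118,.0155,.024),bay(.118,-.0155,.024)])
tipb(-.018,.001,2,y=.002,n=4)
"
```

```text
tip bay -0.0162 0.0021 0.0014 block tilt 6.03 yaw -9.92 F [-0.2  0.4 -4.2]
side off 280 154 k 7
top off 277 158 k 7
t 12.05 pos [ 0.6066 -0.1088  0.1009] F [ 0.7  0.1 -4. ] w 0.023 d [ 0.0013 -0.0003 -0.0057] r [0.0121 0.0692 0.0011] deg 4.03 minrows 0.8
per row [ 3.30e-04 -6.00e-05 -1.42e-03] [0.00302 0.0173  0.00027]
```

View pics/side10.png

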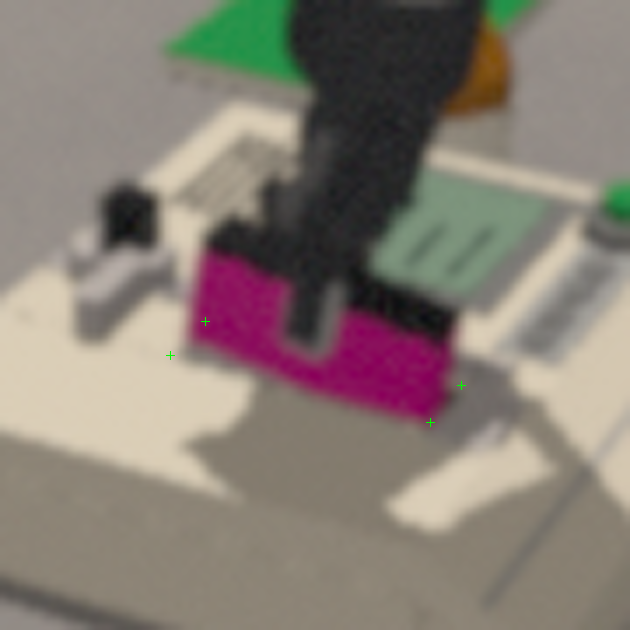

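View pics/top10.png

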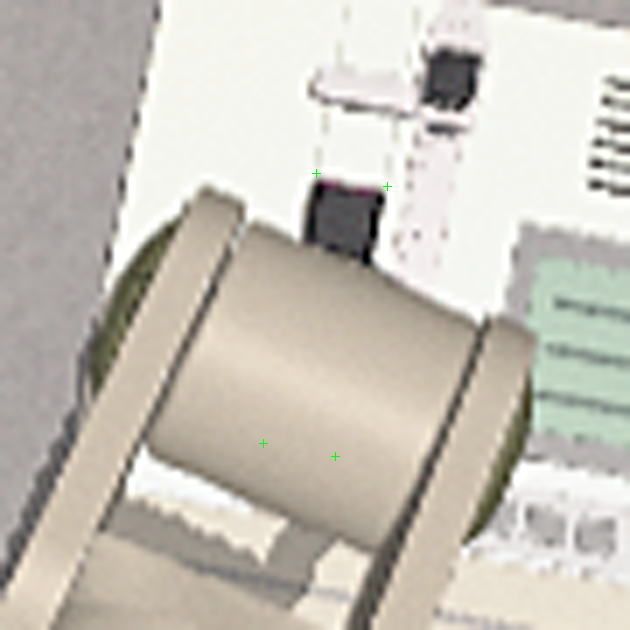

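```bash
python3 -c "
from h import *
t=load('top10.pkl')
cv2.imwrite('pics/t10z.png',cv2.resize(np.clip((t['color'][172:200,312:340,::-1]/255.)**.5*255,0,255).astype(np.uint8),None,fx=18,fy=18,interpolation=0))
g=t['color'].astype(float).max(2)
for r in range(186,194):
    row=g[r,312:340]; b=row<140; i=np.argmax(b); j=len(b)-1-np.argmax(b[::-1])
    l=312+i-1+(row[i-1]-140)/(row[i-1]-row[i]); rr=312+j+(140-row[j])/(row[j+1]-row[j])
    Y=[ (onz(t,u,r,.128)-BO)@EY for u in (l,rr)]; print(r,l.round(2),rr.round(2),np.round(Y,4),np.mean(Y).round(4))
"
```

```text
186 320.46 331.55 [ 0.0161 -0.0152] 0.0004
187 320.2 331.43 [ 0.0163 -0.0154] 0.0004
188 320.01 331.18 [ 0.0163 -0.0153] 0.0005
189 319.83 330.69 [ 0.0162 -0.0144] 0.0009
190 311.97 330.55 [ 0.0379 -0.0146] 0.0117
191 311.94 330.55 [ 0.0374 -0.0151] 0.0112
192 314.1 330.42 [ 0.0308 -0.0153] 0.0077
193 315.57 330.18 [ 0.0261 -0.0152] 0.0054
```

View pics/t10z.png

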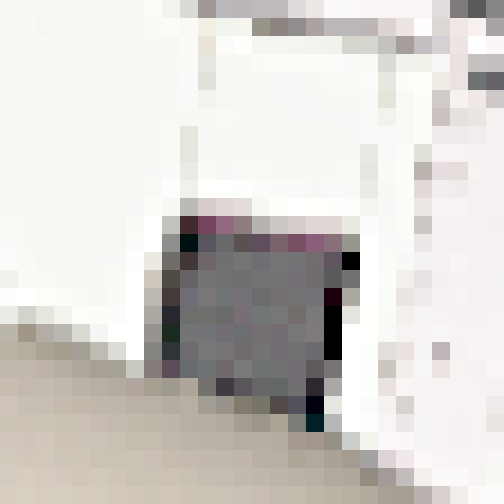

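Emit:
{"op": "jog_arm", "data": {"travel": [[0.0003,-0.0001,-0.0014],[0.0003,-0.0001,-0.0014],[0.0003,-0.0001,-0.0014],[0.0003,0,-0.0014],[0,0,0],[0,0,0]], "dr": [[0.003,0.0173,0],[0.003,0.0173,0],[0.003,0.0173,0],[0.003,0.0173,0],[0,0,0],[0,0,0]]}}

```text
time_s: 12.55
position: [0.6081, -0.1092, 0.0951]
tool_rot: [[0.981, -0.172, 0.094], [-0.172, -0.985, -0.017], [0.095, 0.0, -0.995]]
ft_force: [0.5, -0.2, -3.9]
grip_width: 0.0233
```

```bash
python3 -c "
from look import *
where()
look('11',c=bay(.055,0,.05),names=('side',),k=7,marks=[bay(0,.012,.06),bay(.11,.012,.06)])
"
```

```text
tip bay -0.0178 0.002 0.0009 block tilt 1.97 yaw -9.92 F [ 0.5 -0.2 -3.9]
side off 280 154 k 7
```

View pics/side11.png

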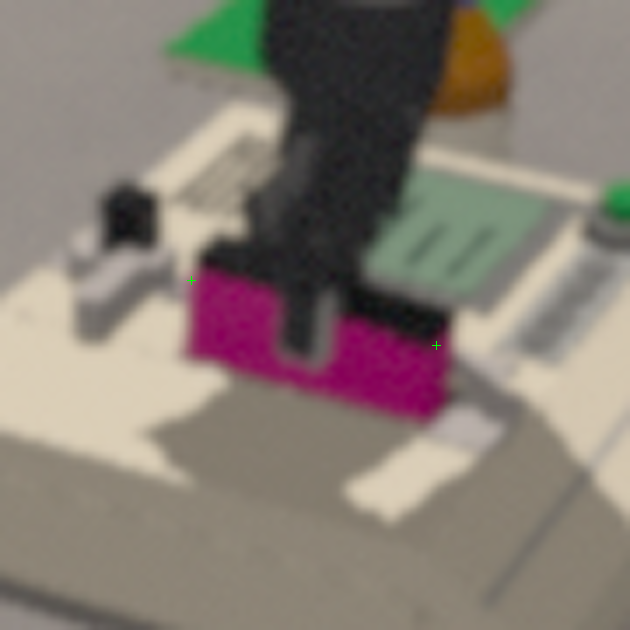

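The block is now parallel to its home marks: observed (203,268) to (450,335) against (191,280) to (436,345). It is still about 3 mm high, so I'll lower it to contact.

Emit:
{"op": "jog_arm", "data": {"travel": [[0,0,-0.001],[0,0,0],[0,0,0]], "dr": [[0,0,0],[0,0,0],[0,0,0]]}}

```text
time_s: 12.85
position: [0.6078, -0.1091, 0.0943]
tool_rot: [[0.981, -0.172, 0.094], [-0.172, -0.985, -0.017], [0.095, 0.0, -0.995]]
ft_force: [0.0, 0.2, -5.1]
grip_width: 0.0228
```

Emit:
{"op": "jog_arm", "data": {"travel": [[0,0,-0.001],[0,0,0],[0,0,0]], "dr": [[0,0,0],[0,0,0],[0,0,0]]}}

```text
time_s: 13.1
position: [0.6078, -0.1092, 0.0933]
tool_rot: [[0.981, -0.172, 0.094], [-0.172, -0.985, -0.017], [0.095, 0.0, -0.995]]
ft_force: [0.1, 0.3, -4.7]
grip_width: 0.0235
```

Emit:
{"op": "jog_arm", "data": {"travel": [[0,0,-0.001],[0,0,0],[0,0,0]], "dr": [[0,0,0],[0,0,0],[0,0,0]]}}

```text
time_s: 13.35
position: [0.6081, -0.1092, 0.0926]
tool_rot: [[0.98, -0.172, 0.095], [-0.172, -0.985, -0.017], [0.096, 0.0, -0.995]]
ft_force: [-0.5, 0.3, -3.0]
grip_width: 0.0232
```

Emit:
{"op": "jog_arm", "data": {"travel": [[0,0,-0.0005],[0,0,0],[0,0,0]], "dr": [[0,0,0],[0,0,0],[0,0,0]]}}

```text
time_s: 13.6
position: [0.6082, -0.1092, 0.0923]
tool_rot: [[0.98, -0.172, 0.095], [-0.171, -0.985, -0.017], [0.097, 0.0, -0.995]]
ft_force: [0.8, 0.2, 2.5]
grip_width: 0.0236
```

```bash
python3 -c "
from look import *
where();print(observe()['wrist_torque'])
look('12',c=bay(.055,0,.05),names=('side','top'),k=7,marks=[bay(0,.012,.06),bay(.11,.012,.06)])
"
```

```text
tip bay -0.0177 0.0019 -0.0019 block tilt 2.04 yaw -9.92 F [0.8 0.2 2.5]
[ 0.0856408   0.30269286 -0.00469414]
side off 280 154 k 7
top off 277 158 k 7
```

View pics/side12.png

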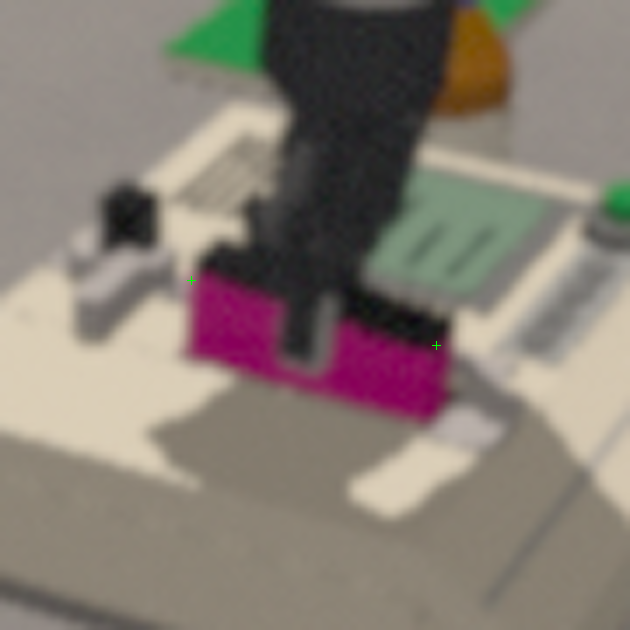

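View pics/top12.png

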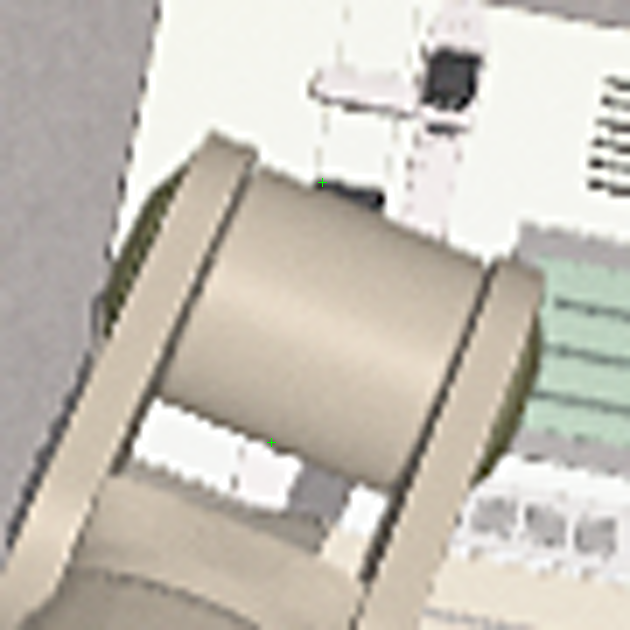

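```bash
python3 -c "
from h import *
s=load('side12.pkl')
for p in [(.11,.012,.06),(.11,.012,.026),(.11,.0155,.024),(0,.012,.06),(0,.012,.026),(0,.0155,.024)]:
    u,v=proj(s,bay(*p));print(p,round((u-280+.5)*7),round((v-154+.5)*7))
cv2.imwrite('pics/s12z.png',cv2.resize(np.clip((s['color'][180:225,295:360,::-1]/255.)**.6*255,0,255).astype(np.uint8),None,fx=12,fy=12,interpolation=0))
"
```

```text
(0.11, 0.012, 0.06) 191 280
(0.11, 0.012, 0.026) 191 351
(0.11, 0.0155, 0.024) 187 359
(0, 0.012, 0.06) 436 345
(0, 0.012, 0.026) 433 417
(0, 0.0155, 0.024) 429 426
```

View pics/s12z.png

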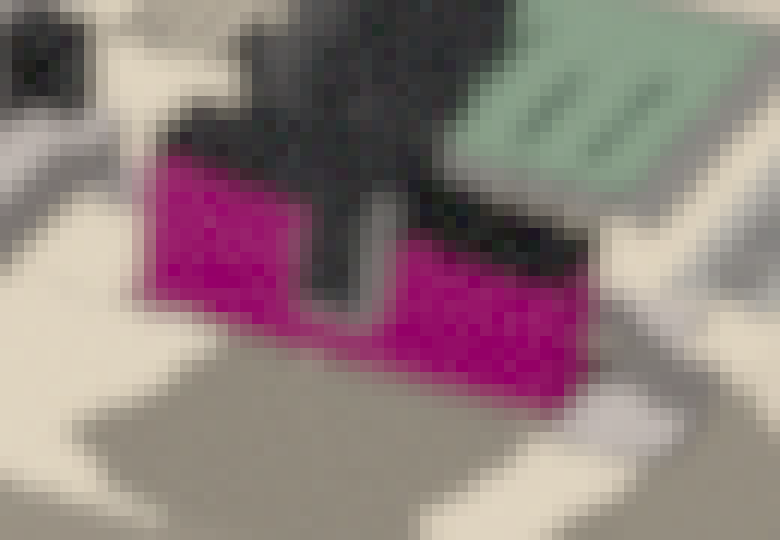

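Measured from the deck edge, the heel is still about 4 mm up, roughly 2° of tilt, with the tongue tip touching. I'll rotate it down about the tip.

Emit:
{"op": "jog_arm", "data": {"travel": [[0.0003,0,-0.0006],[0.0003,0,-0.0006],[0,0,0],[0,0,0]], "dr": [[0.0015,0.0086,0],[0.0015,0.0086,0],[0,0,0],[0,0,0]]}}

```text
time_s: 14.03
position: [0.6089, -0.1093, 0.0909]
tool_rot: [[0.982, -0.172, 0.078], [-0.172, -0.985, -0.014], [0.079, 0.0, -0.997]]
ft_force: [1.8, -0.8, 4.8]
grip_width: 0.0234
```

```bash
python3 -c "
from h import *
where();print(observe()['wrist_torque'])"
```

```text
tip bay -0.0176 0.0019 -0.002 block tilt 1.03 yaw -9.92 F [ 1.8 -0.8  4.8]
[-0.05999018  0.25019513  0.05686903]
```

Emit:
{"op": "jog_arm", "data": {"travel": [[0.0003,0,-0.0006],[0.0003,0,-0.0006],[0,0,0],[0,0,0]], "dr": [[0.0015,0.0086,0],[0.0015,0.0086,0],[0,0,0],[0,0,0]]}}

```text
time_s: 14.37
position: [0.6095, -0.1094, 0.0896]
tool_rot: [[0.983, -0.172, 0.061], [-0.172, -0.985, -0.011], [0.062, 0.0, -0.998]]
ft_force: [4.2, -0.6, 5.7]
grip_width: 0.0233
```

```bash
python3 -c "
from look import *
where();print(observe()['wrist_torque'])
look('13',c=bay(.055,0,.05),names=('side',),k=7,marks=[bay(0,.012,.06),bay(.11,.012,.06)])
s=load('side13.pkl')
cv2.imwrite('pics/s13z.png',cv2.resize(np.clip((s['color'][180:225,295:360,::-1]/255.)**.6*255,0,255).astype(np.uint8),None,fx=12,fy=12,interpolation=0))
"
```

```text
tip bay -0.0176 0.002 -0.002 block tilt 0.04 yaw -9.92 F [ 4.2 -0.6  5.7]
[-0.23943424 -0.07570739  0.02158527]
side off 280 154 k 7
```

View pics/s13z.png

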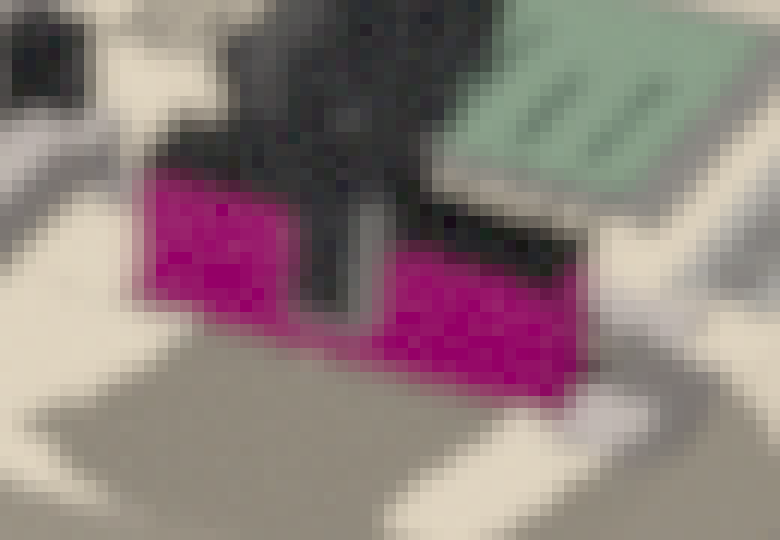

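Heel and front heights above the deck now match the home position, and the small +x force means the glass is bearing on the lip. Release.

Emit:
{"op": "jog_arm", "data": {"travel": [[0,0,0],[0,0,0],[0,0,0],[0,0,0]], "dr": [[0,0,0],[0,0,0],[0,0,0],[0,0,0]], "jaw": 0.034}}

```text
time_s: 14.75
position: [0.6086, -0.1089, 0.0889]
tool_rot: [[0.983, -0.172, 0.058], [-0.172, -0.985, -0.01], [0.059, -0.0, -0.998]]
ft_force: [-0.3, 0.6, 0.4]
grip_width: 0.0339
```

```bash
python3 -c "
from look import *
to([0.6095,-.1094,.16],frame(BY,0),6)
look('14',c=bay(.055,0,.05),names=('side',),k=7)
s=load('side14.pkl')
cv2.imwrite('pics/s14z.png',cv2.resize(np.clip((s['color'][180:225,295:360,::-1]/255.)**.6*255,0,255).astype(np.uint8),None,fx=12,fy=12,interpolation=0))
"
```

```text
t 14.75 pos [ 0.6086 -0.1089  0.0889] F [-0.3  0.6  0.4] w 0.0339 d [ 0.0009 -0.0005  0.0711] r [0.01   0.0584 0.0011] deg 3.39 minrows 2.4
per row [ 1.500e-04 -9.000e-05  1.185e-02] [0.00166 0.00973 0.00019]
side off 280 154 k 7
```

View pics/s14z.png

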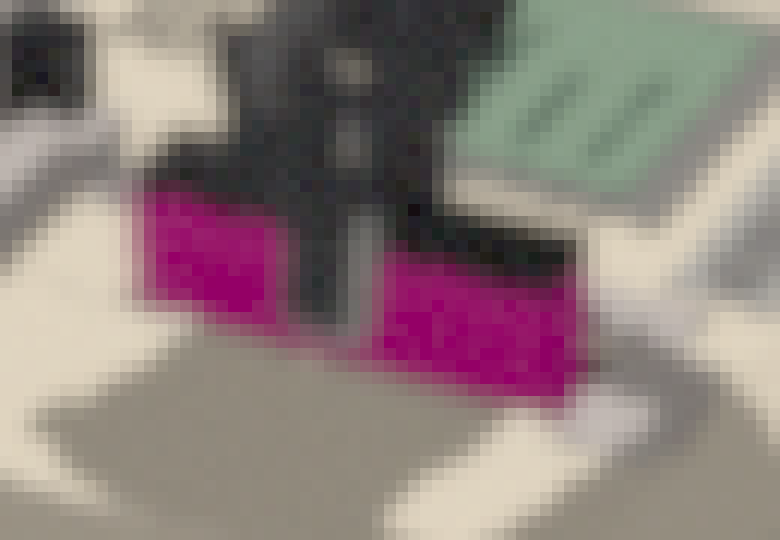

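Emit:
{"op": "jog_arm", "data": {"travel": [[0,0,0.006],[0,0,0.014],[0,0,0.02],[0,0,0.025],[0,0,0.025],[0,0,0.01],[0,0,0]], "dr": [[0,0,0],[0,0,0],[0.0025,0.0146,0],[0.0025,0.0146,0],[0.0025,0.0146,0],[0.0025,0.0146,0],[0,0,0]]}}

```text
time_s: 15.38
position: [0.6102, -0.1095, 0.1926]
tool_rot: [[0.985, -0.172, 0.006], [-0.172, -0.985, -0.003], [0.006, 0.001, -1.0]]
ft_force: [-0.1, 0.2, 0.9]
grip_width: 0.0339
```

```bash
python3 -c "
from look import *
print(observe()['q'])
P=bay(.160,-.034,0);P[2]=.19;print(P)
to(P,frame(BY+90,0),14)
look('15',c=bay(.09,-.02,.05),hw=40,k=8,names=('side','top'))
"
```

```text
[-2.10942855e+01  3.02850483e+01  6.65187331e+01 -1.13283651e-02
  8.28187856e+01  7.88278090e+01]
[ 0.70351445 -0.1621964   0.19      ]
t 15.38 pos [ 0.6102 -0.1095  0.1926] F [-0.1  0.2  0.9] w 0.0339 d [ 0.0933 -0.0527 -0.0026] r [-0.0028  0.0068  1.5718] deg 90.06 minrows 18.0
per row [ 0.00667 -0.00376 -0.00018] [-0.0002   0.00048  0.11227]
side off 278 153 k 8
top off 291 152 k 8
```

View pics/side15.png

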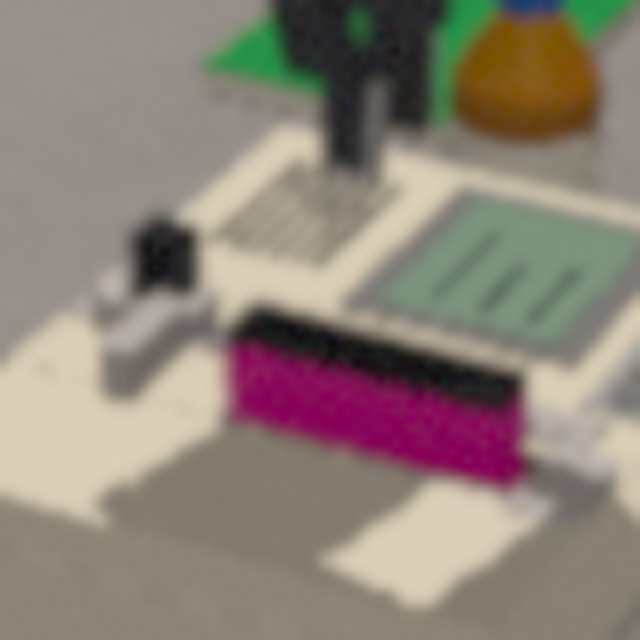

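View pics/top15.png

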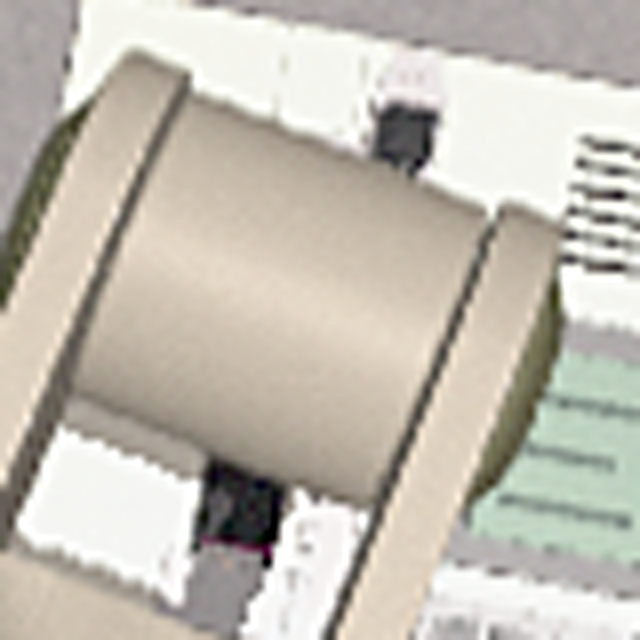

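The standard lies flat and free: black top from (240,320) to (520,390), tongue end at the lip. Now to the tab.

Emit:
{"op": "jog_arm", "data": {"travel": [[0.0067,-0.0038,0],[0.0067,-0.0038,0],[0.0067,-0.0038,0],[0.0067,-0.0038,0],[0.0067,-0.0038,0],[0.0067,-0.0038,0],[0.0067,-0.0038,0],[0.0067,-0.0038,0],[0.0067,-0.0038,0],[0.0067,-0.0038,0],[0.0067,-0.0038,0],[0.0067,-0.0037,0],[0.0067,-0.0036,0],[0.0064,-0.0036,0],[0,0,0],[0,0,0]], "dr": [[0,0,0.112],[0,0,0.1125],[0,0,0.1125],[0,0,0.1125],[0,0,0.1125],[0,0,0.1125],[0,0,0.1125],[0,0,0.1125],[0,0,0.1125],[0,0,0.1125],[0,0,0.1125],[0,0,0.112],[0,0,0.112],[0,0,0.1115],[0,0,0],[0,0,0]], "jaw": 0.05}}

```text
time_s: 16.82
position: [0.7022, -0.1618, 0.1877]
tool_rot: [[0.174, 0.985, -0.002], [0.985, -0.174, 0.002], [0.002, -0.002, -1.0]]
ft_force: [1.2, 1.2, -0.0]
grip_width: 0.0503
```

```bash
python3 -c "
from look import *
P=bay(.160,-.034,0);P[2]=.13
to(P,frame(BY+90,0),5)
look('16',c=bay(.14,-.03,.06),hw=40,k=8,names=('side','top'),marks=[bay(.16,-.034,.057)])
"
```

```text
t 16.82 pos [ 0.7022 -0.1618  0.1877] F [ 1.2  1.2 -0. ] w 0.0503 d [ 0.0014 -0.0004 -0.0577] r [-0.0024 -0.0017  0.0029] deg 0.24 minrows 1.9
per row [ 2.700e-04 -8.000e-05 -1.155e-02] [-0.00047 -0.00033  0.00058]
side off 264 144 k 8
top off 298 136 k 8
```

View pics/side16.png

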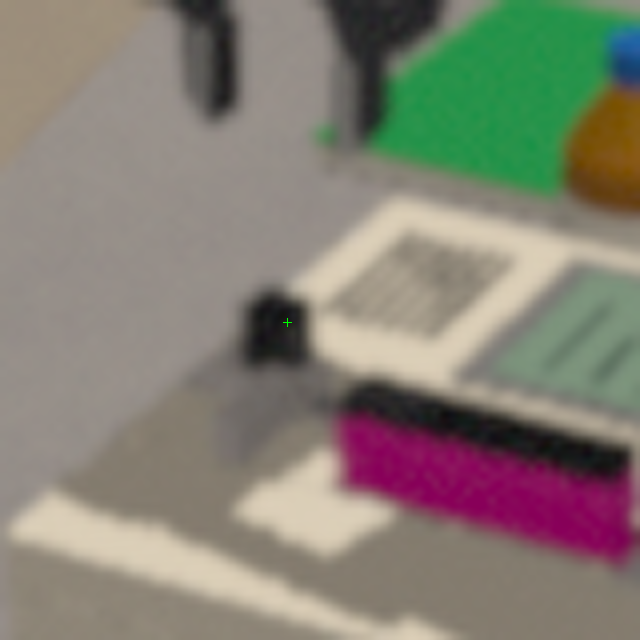

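View pics/top16.png

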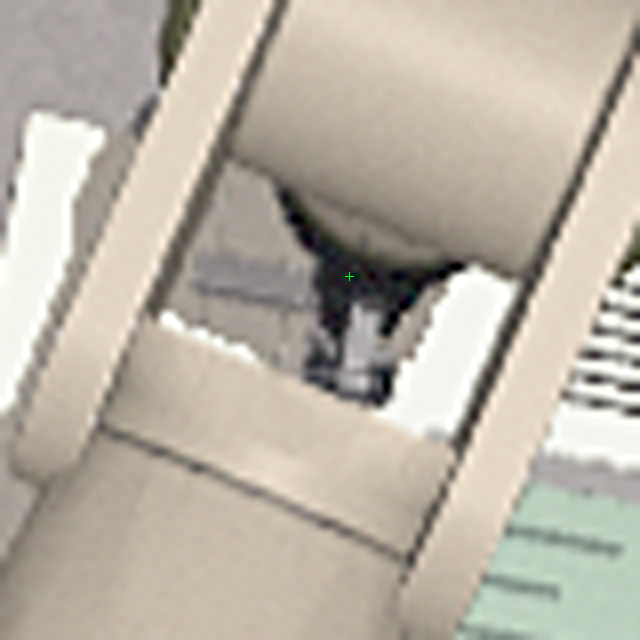

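Emit:
{"op": "jog_arm", "data": {"travel": [[0.0007,-0.0002,-0.01],[0.0007,-0.0002,-0.016],[0,0,-0.016],[0,0,-0.016],[0,0,-0.012],[0,0,-0.005],[0,0,0],[0,0,0]], "dr": [[-0.0012,-0.0009,0.003],[-0.0012,-0.0009,0],[0,0,0],[0,0,0],[0,0,0],[0,0,0],[0,0,0],[0,0,0]]}}

```text
time_s: 17.58
position: [0.704, -0.1622, 0.1147]
tool_rot: [[0.168, 0.986, 0.003], [0.986, -0.168, -0.001], [-0.001, 0.003, -1.0]]
ft_force: [0.3, -0.5, 0.4]
grip_width: 0.0499
```

```bash
python3 -c "
from look import *
P=bay(.160,-.034,0);P[2]=.104
to(P,frame(BY+90,0),5)
look('17',c=bay(.14,-.03,.06),hw=40,k=8,names=('side',))
"
```

```text
t 17.58 pos [ 0.704  -0.1622  0.1147] F [ 0.3 -0.5  0.4] w 0.0499 d [-0.0005  0.     -0.0107] r [ 0.0012  0.0027 -0.0031] deg 0.24 minrows 0.4
per row [-0.0001   0.      -0.00214] [ 0.00023  0.00054 -0.00062]
side off 264 144 k 8
```

View pics/side17.png

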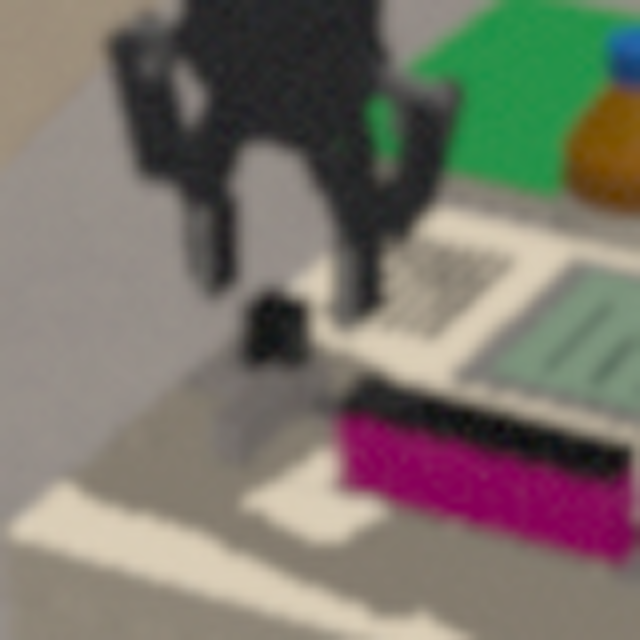

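Emit:
{"op": "jog_arm", "data": {"travel": [[0,0,-0.004],[-0.0003,0,-0.004],[0,0,-0.003],[0,0,0]], "dr": [[0,0.0015,-0.003],[0,0,0],[0,0,0],[0,0,0]]}}

```text
time_s: 17.97
position: [0.7034, -0.1621, 0.1025]
tool_rot: [[0.171, 0.985, -0.0], [0.985, -0.171, -0.001], [-0.001, -0.0, -1.0]]
ft_force: [0.2, 0.2, 0.2]
grip_width: 0.05
```

Emit:
{"op": "jog_arm", "data": {"travel": [[0,0,0],[0,0,0],[0,0,0],[0,0,0]], "dr": [[0,0,0],[0,0,0],[0,0,0],[0,0,0]], "jaw": 0.015, "newtons": 50}}

```text
time_s: 18.3
position: [0.7043, -0.1624, 0.1041]
tool_rot: [[0.171, 0.985, 0.003], [0.985, -0.171, -0.002], [-0.001, 0.003, -1.0]]
ft_force: [3.4, -0.4, 2.1]
grip_width: 0.0212
```

```bash
python3 -c "
from look import *
o=observe();p=np.array(o['position'])-BO
print('tcp bay',(p@EX).round(4),(p@EY).round(4));P=bay(.160,-.034,0);P[2]=.104
to(P,frame(BY+90,0),5)
look('18',c=bay(.14,-.03,.06),hw=40,k=8,names=('side','top'))
"
```

```text
tcp bay 0.1608 -0.0341
t 18.3 pos [ 0.7043 -0.1624  0.1041] F [ 3.4 -0.4  2.1] w 0.0212 d [-0.0007  0.0002 -0.0001] r [ 0.0017  0.0029 -0.0006] deg 0.19 minrows 0.0
per row [-1.5e-04  4.0e-05 -2.0e-05] [ 0.00033  0.00057 -0.00012]
side off 264 144 k 8
top off 298 136 k 8
```

View pics/side18.png

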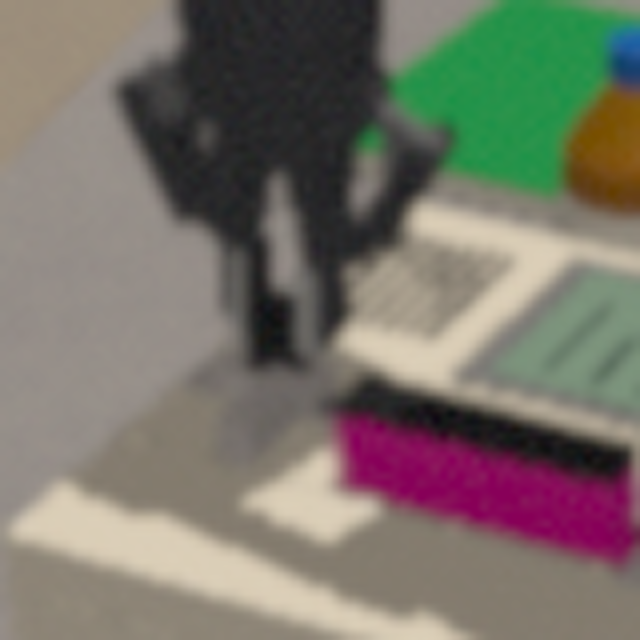

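The tab is pinched squarely, with its centre at x ≈ 0.1605, so the opening is about 0.1435 and I expect to close about 33 mm. I'll slide steadily, then creep.

Emit:
{"op": "jog_arm", "data": {"travel": [[-0.00197,0.00034,0],[-0.00197,0.00034,0],[-0.00197,0.00034,0],[-0.00197,0.00034,0],[-0.00197,0.00034,0],[-0.00197,0.00034,0],[-0.00197,0.00034,0],[-0.00197,0.00034,0],[-0.00197,0.00034,0],[-0.00197,0.00034,0],[-0.00197,0.00034,0],[-0.00197,0.00034,0],[0,0,0],[0,0,0]], "dr": [[0,0,0],[0,0,0],[0,0,0],[0,0,0],[0,0,0],[0,0,0],[0,0,0],[0,0,0],[0,0,0],[0,0,0],[0,0,0],[0,0,0],[0,0,0],[0,0,0]]}}

```text
time_s: 19.57
position: [0.6804, -0.1583, 0.1041]
tool_rot: [[0.171, 0.985, 0.002], [0.985, -0.171, -0.002], [-0.001, 0.003, -1.0]]
ft_force: [3.0, -0.3, 5.1]
grip_width: 0.021
```

```bash
cat >> h.py <<'E'
def jw():
    o=observe();p=np.array(o['position'])-BO;F=np.array(o['ft_force'])
    print('t',round(o['time_s'],2),'tcp bay',(p@EX).round(4),(p@EY).round(4),p[2].round(4),'opening~',(p@EX-.017).round(4),'Fx',(F@EX).round(2),'Fy',(F@EY).round(2),'Fz',F[2].round(2),'T',np.round(o['wrist_torque'],2),'yaw',np.degrees(np.arctan2(o['tool_rot'][1][1],o['tool_rot'][0][1])).round(2),'w',round(o['grip_width'],4))
E
python3 -c "
from look import *
jw()
look('19',c=bay(.10,-.02,.06),hw=40,k=8,names=('side','top'))
jw()"
```

```text
t 19.57 tcp bay 0.1366 -0.0341 0.0481 opening~ 0.1196 Fx 2.97 Fy 0.26 Fz 5.05 T [-0.03 -0.54  0.04] yaw -9.83 w 0.021
side off 275 149 k 8
top off 292 148 k 8
t 19.67 tcp bay 0.1366 -0.0341 0.048 opening~ 0.1196 Fx 2.96 Fy 0.33 Fz 4.76 T [-0.03 -0.58 -0.02] yaw -9.83 w 0.0211
```

View pics/side19.png

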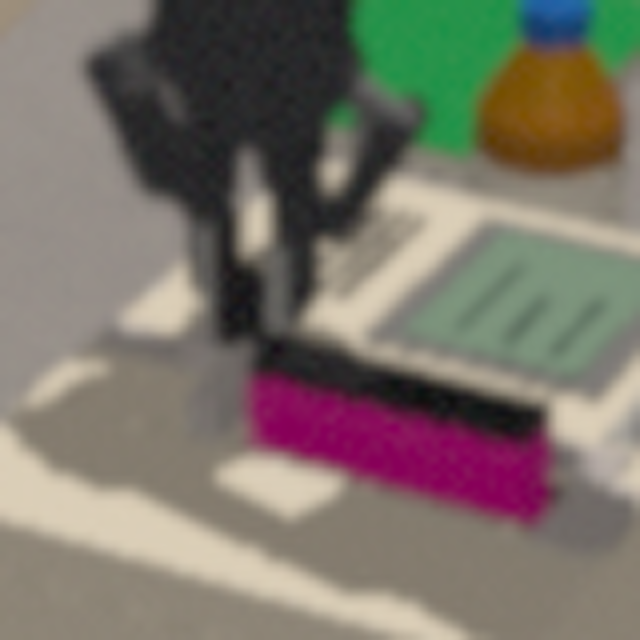

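Emit:
{"op": "jog_arm", "data": {"travel": [[-0.00099,0.00017,0],[-0.00099,0.00017,0],[-0.00099,0.00017,0],[-0.00099,0.00017,0],[0,0,0]], "dr": [[0,0,0],[0,0,0],[0,0,0],[0,0,0],[0,0,0]]}}

```text
time_s: 20.08
position: [0.6765, -0.1577, 0.104]
tool_rot: [[0.171, 0.985, 0.003], [0.985, -0.171, -0.002], [-0.001, 0.003, -1.0]]
ft_force: [4.5, -0.9, 4.2]
grip_width: 0.0212
```

Emit:
{"op": "jog_arm", "data": {"travel": [[-0.00099,0.00017,0],[-0.00099,0.00017,0],[0,0,0]], "dr": [[0,0,0],[0,0,0],[0,0,0]]}}

```text
time_s: 20.33
position: [0.6747, -0.1573, 0.104]
tool_rot: [[0.171, 0.985, 0.003], [0.985, -0.171, -0.002], [-0.001, 0.003, -1.0]]
ft_force: [5.8, -1.0, 5.3]
grip_width: 0.0206
```

```bash
python3 -c "
from look import *
jw()
look('20',c=bay(.10,-.02,.06),hw=40,k=8,names=('side',))
"
```

```text
t 20.33 tcp bay 0.1308 -0.0341 0.048 opening~ 0.1138 Fx 5.88 Fy 0.02 Fz 5.28 T [-0.04 -0.84 -0.08] yaw -9.83 w 0.0206
side off 275 149 k 8
```

View pics/side20.png

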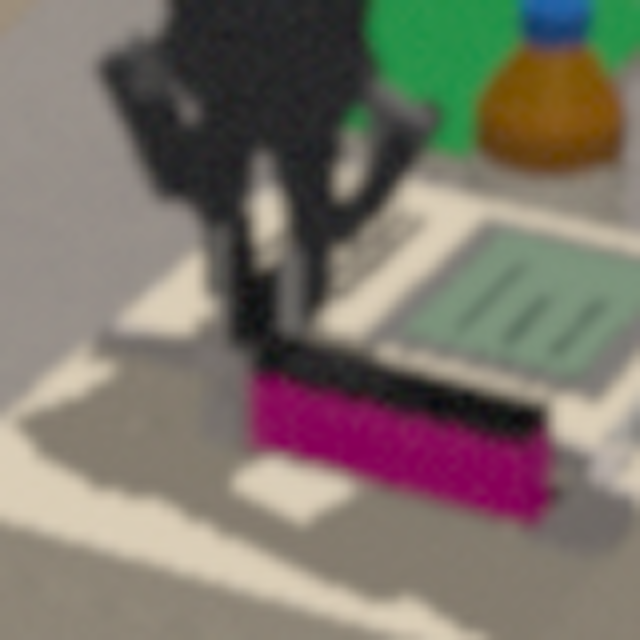

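Emit:
{"op": "jog_arm", "data": {"travel": [[-0.00049,9e-05,0],[-0.00049,8e-05,0],[0,0,0]], "dr": [[0,0,0],[0,0,0],[0,0,0]]}}

```text
time_s: 20.63
position: [0.6741, -0.1572, 0.104]
tool_rot: [[0.171, 0.985, 0.004], [0.985, -0.171, -0.002], [-0.001, 0.004, -1.0]]
ft_force: [6.4, -0.5, 3.7]
grip_width: 0.0207
```

Emit:
{"op": "jog_arm", "data": {"travel": [[-0.00049,9e-05,0],[-0.00049,8e-05,0],[0,0,0]], "dr": [[0,0,0],[0,0,0],[0,0,0]]}}

```text
time_s: 20.88
position: [0.6732, -0.157, 0.104]
tool_rot: [[0.171, 0.985, 0.004], [0.985, -0.171, -0.002], [-0.001, 0.004, -1.0]]
ft_force: [7.9, -1.0, 4.4]
grip_width: 0.0207
```

Emit:
{"op": "jog_arm", "data": {"travel": [[-0.00049,9e-05,0],[0,0,0]], "dr": [[0,0,0],[0,0,0]]}}

```text
time_s: 21.05
position: [0.6727, -0.157, 0.104]
tool_rot: [[0.171, 0.985, 0.004], [0.985, -0.171, -0.002], [-0.001, 0.004, -1.0]]
ft_force: [7.9, -0.6, 3.5]
grip_width: 0.0206
```

```bash
python3 -c "
from look import *
jw()
"
```

```text
t 21.05 tcp bay 0.1288 -0.0341 0.048 opening~ 0.1118 Fx 7.84 Fy 0.78 Fz 3.5 T [-0.05 -1.25 -0.11] yaw -9.84 w 0.0206
```

Emit:
{"op": "jog_arm", "data": {"travel": [[-0.00049,9e-05,0],[0,0,0]], "dr": [[0,0,0],[0,0,0]]}}

```text
time_s: 21.22
position: [0.6722, -0.1569, 0.1041]
tool_rot: [[0.171, 0.985, 0.004], [0.985, -0.171, -0.002], [-0.001, 0.005, -1.0]]
ft_force: [7.2, -0.2, 4.9]
grip_width: 0.0208
```

```bash
python3 -c "
from look import *
jw()
look('21',c=bay(.10,-.02,.06),hw=40,k=8,names=('side','top'))
jw()
for n in('19','20','21'):
    s=load('side'+n+'.pkl')['color'].astype(float)
    # pink right/left edges along rows
    out=[]
    for r in (203,206,208):
        m=(s[r,:,0]-s[r,:,1]); row=m[300:360]; i=np.where(row>45)[0]; 
        l=300+i[0]-1+(45-row[i[0]-1])/(row[i[0]]-row[i[0]-1]); e=300+i[-1]+(row[i[-1]]-45)/(row[i[-1]]-row[i[-1]+1]); out.append((round(l,2),round(e,2)))
    print(n,out)
"
```

```text
t 21.22 tcp bay 0.1283 -0.0341 0.0481 opening~ 0.1113 Fx 7.14 Fy 1.07 Fz 4.91 T [-0.07 -1.27 -0.13] yaw -9.84 w 0.0208
side off 275 149 k 8
top off 292 148 k 8
t 21.32 tcp bay 0.1283 -0.0341 0.0481 opening~ 0.1113 Fx 7.68 Fy 0.43 Fz 4.17 T [-0.1  -1.27 -0.13] yaw -9.84 w 0.0205
19 [(np.float64(305.6), np.float64(342.46)), (np.float64(312.0), np.float64(343.5)), (np.float64(318.29), np.float64(343.17))]
20 [(np.float64(305.56), np.float64(342.57)), (np.float64(312.0), np.float64(343.48)), (np.float64(318.41), np.float64(343.28))]
21 [(np.float64(306.3), np.float64(343.47)), (np.float64(311.92), np.float64(344.17)), (np.float64(318.67), np.float64(344.11))]
```

View pics/side21.png

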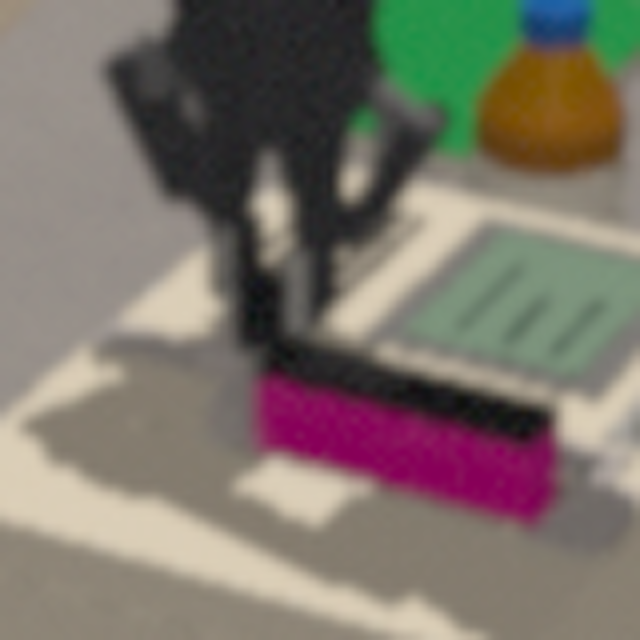

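View pics/top21.png

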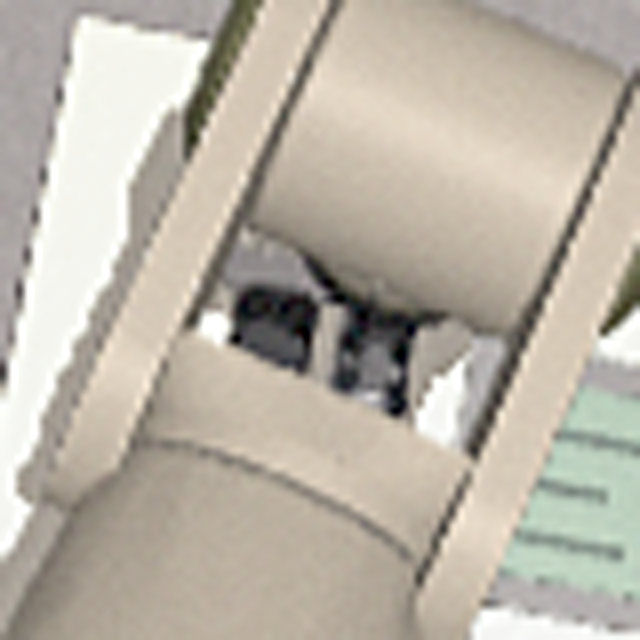

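The jaw is on the heel and pushing the standard along; its edges moved about 0.8 px with it, at a steady 7.5 N. I'll keep creeping until the lip stops it.

Emit:
{"op": "jog_arm", "data": {"travel": [[-0.00049,9e-05,0],[-0.00049,8e-05,0],[0,0,0]], "dr": [[0,0,0],[0,0,0],[0,0,0]]}}

```text
time_s: 21.57
position: [0.6712, -0.1567, 0.104]
tool_rot: [[0.171, 0.985, 0.004], [0.985, -0.171, -0.002], [-0.001, 0.004, -1.0]]
ft_force: [8.1, -0.2, 3.7]
grip_width: 0.0205
```

Emit:
{"op": "jog_arm", "data": {"travel": [[-0.00049,9e-05,0],[0,0,0]], "dr": [[0,0,0],[0,0,0]]}}

```text
time_s: 21.73
position: [0.6708, -0.1566, 0.1041]
tool_rot: [[0.171, 0.985, 0.004], [0.985, -0.171, -0.002], [-0.001, 0.004, -1.0]]
ft_force: [7.9, -1.1, 3.3]
grip_width: 0.0212
```

Emit:
{"op": "jog_arm", "data": {"travel": [[-0.00049,9e-05,0],[0,0,0]], "dr": [[0,0,0],[0,0,0]]}}

```text
time_s: 21.9
position: [0.6703, -0.1565, 0.104]
tool_rot: [[0.171, 0.985, 0.004], [0.985, -0.171, -0.002], [-0.001, 0.004, -1.0]]
ft_force: [8.0, -0.8, 4.6]
grip_width: 0.0212
```

```bash
python3 -c "
from look import *
jw()
"
```

```text
t 21.9 tcp bay 0.1263 -0.0341 0.048 opening~ 0.1093 Fx 8.06 Fy 0.62 Fz 4.64 T [-0.12 -1.21 -0.13] yaw -9.84 w 0.0212
```

Emit:
{"op": "jog_arm", "data": {"travel": [[-0.00049,9e-05,0],[0,0,0]], "dr": [[0,0,0],[0,0,0]]}}

```text
time_s: 22.07
position: [0.6698, -0.1565, 0.1041]
tool_rot: [[0.171, 0.985, 0.004], [0.985, -0.171, -0.002], [-0.001, 0.004, -1.0]]
ft_force: [7.4, -1.0, 4.0]
grip_width: 0.0205
```

Emit:
{"op": "jog_arm", "data": {"travel": [[-0.00049,9e-05,0],[0,0,0]], "dr": [[0,0,0],[0,0,0]]}}

```text
time_s: 22.23
position: [0.6693, -0.1564, 0.1041]
tool_rot: [[0.171, 0.985, 0.004], [0.985, -0.171, -0.002], [-0.001, 0.004, -1.0]]
ft_force: [8.0, -1.2, 4.2]
grip_width: 0.0208
```

Emit:
{"op": "jog_arm", "data": {"travel": [[-0.00049,9e-05,0],[0,0,0]], "dr": [[0,0,0],[0,0,0]]}}

```text
time_s: 22.4
position: [0.6688, -0.1563, 0.1041]
tool_rot: [[0.171, 0.985, 0.004], [0.985, -0.171, -0.002], [-0.001, 0.005, -1.0]]
ft_force: [7.6, -1.1, 4.4]
grip_width: 0.0212
```

```bash
python3 -c "
from look import *
jw()
look('22',c=bay(.06,-.0,.05),hw=40,k=8,names=('side',),marks=[bay(0,.012,.06),bay(.11,.012,.06)])
"
```

```text
t 22.4 tcp bay 0.1248 -0.0341 0.0481 opening~ 0.1078 Fx 7.65 Fy 0.25 Fz 4.41 T [-0.13 -1.2  -0.11] yaw -9.84 w 0.0212
side off 284 158 k 8
```

View pics/side22.png

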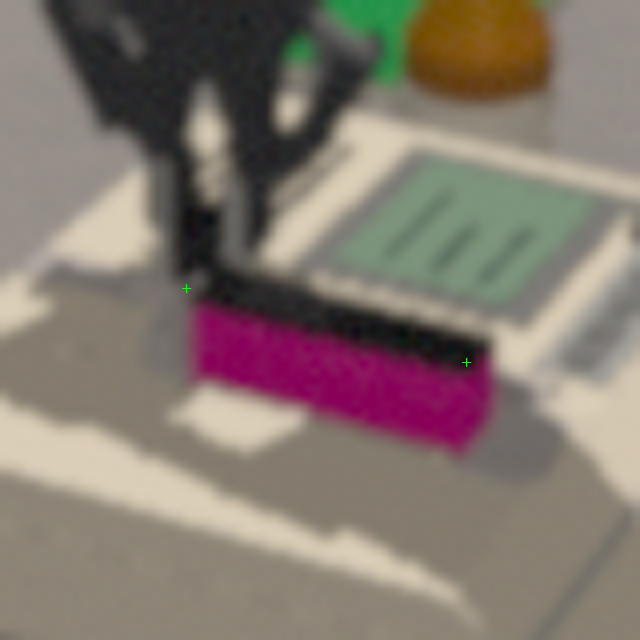

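Emit:
{"op": "jog_arm", "data": {"travel": [[-0.00049,9e-05,0],[0,0,0]], "dr": [[0,0,0],[0,0,0]]}}

```text
time_s: 22.62
position: [0.6686, -0.1562, 0.104]
tool_rot: [[0.171, 0.985, 0.005], [0.985, -0.171, -0.002], [-0.001, 0.005, -1.0]]
ft_force: [9.0, -1.1, 3.0]
grip_width: 0.0208
```

Emit:
{"op": "jog_arm", "data": {"travel": [[-0.00049,9e-05,0],[0,0,0]], "dr": [[0,0,0],[0,0,0]]}}

```text
time_s: 22.78
position: [0.6684, -0.1562, 0.1041]
tool_rot: [[0.171, 0.985, 0.006], [0.985, -0.171, -0.002], [-0.001, 0.006, -1.0]]
ft_force: [10.3, -2.0, 2.5]
grip_width: 0.0207
```

```bash
python3 -c "
from look import *
jw()
"
```

```text
t 22.78 tcp bay 0.1244 -0.0341 0.0481 opening~ 0.1074 Fx 10.49 Fy -0.18 Fz 2.5 T [-0.17 -1.67 -0.19] yaw -9.85 w 0.0207
```

The lip has stopped it: the last two 0.5 mm steps moved only 0.2 mm and the force rose from 7.6 to 10.5 N. Release the tab.

Emit:
{"op": "jog_arm", "data": {"travel": [[0,0,0],[0,0,0],[0,0,0],[0,0,0]], "dr": [[0,0,0],[0,0,0],[0,0,0],[0,0,0]], "jaw": 0.04}}

```text
time_s: 23.12
position: [0.6661, -0.1557, 0.1028]
tool_rot: [[0.171, 0.985, -0.001], [0.985, -0.171, -0.0], [-0.001, -0.001, -1.0]]
ft_force: [0.2, 1.1, 0.5]
grip_width: 0.04
```

Emit:
{"op": "jog_arm", "data": {"travel": [[0,0,0.006],[0,0,0.014],[0,0,0.02],[0,0,0.025],[0,0,0.02],[0,0,0.005],[0,0,0]], "dr": [[0,0,0],[0,0,0],[0,0,0],[0,0,0],[0,0,0],[0,0,0],[0,0,0]]}}

```text
time_s: 23.7
position: [0.6671, -0.1559, 0.1951]
tool_rot: [[0.171, 0.985, 0.004], [0.985, -0.171, -0.002], [-0.002, 0.004, -1.0]]
ft_force: [0.2, -0.4, -0.5]
grip_width: 0.0397
```

```bash
python3 -c "
from look import *
jw()
P=np.array([.5105,-.267,.16]);to(P,frame(BY+90,0),8)
look('23',c=bay(.06,-.0,.05),hw=40,k=8,names=('side','top'))
"
```

```text
t 23.7 tcp bay 0.123 -0.0341 0.1391 opening~ 0.106 Fx 0.31 Fy -0.35 Fz -0.51 T [-0.01 -0.05 -0.02] yaw -9.82 w 0.0397
t 23.7 pos [ 0.6671 -0.1559  0.1951] F [ 0.2 -0.4 -0.5] w 0.0397 d [-0.1566 -0.1111 -0.0351] r [ 0.0022  0.0036 -0.0006] deg 0.25 minrows 6.5
per row [-0.01957 -0.01388 -0.00438] [ 2.8e-04  4.5e-04 -8.0e-05]
side off 284 158 k 8
top off 283 161 k 8
```

View pics/side23.png

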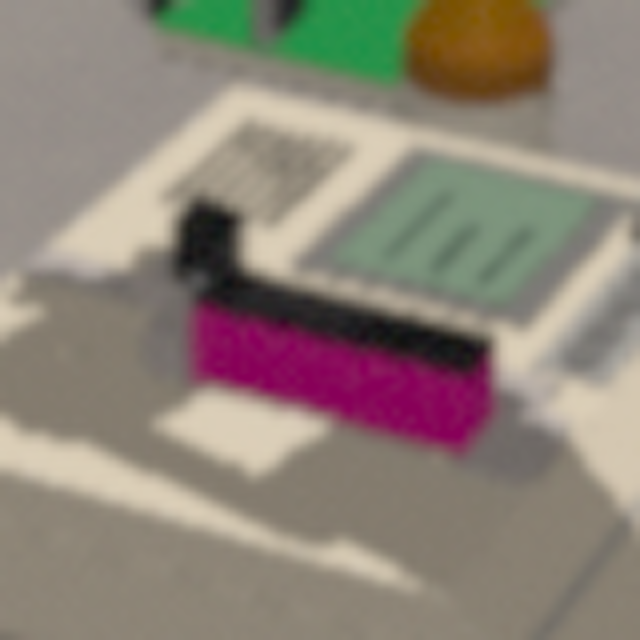

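The standard, the jaw and the tab are free and in contact: the jaw tip at (175,340) meets the pink heel at (195,340), and the tongue is under the lip. On to the green key with the fingers shut.

Emit:
{"op": "jog_arm", "data": {"travel": [[-0.0197,-0.0138,0],[-0.0197,-0.0138,0],[-0.0197,-0.0138,0],[-0.0197,-0.0138,0],[-0.0197,-0.0138,-0.005],[-0.0197,-0.0138,-0.01],[-0.0197,-0.0138,-0.01],[-0.0197,-0.0138,-0.01],[0,0,-0.02],[0,0,-0.01],[0,0,0],[0,0,0]], "dr": [[0,0,0],[0,0,0],[0,0,0],[0,0,0],[0,0,0],[0,0,0],[0,0,0],[0,0,0],[0,0,0],[0,0,0],[0,0,0],[0,0,0]], "jaw": 0.0}}

```text
time_s: 24.8
position: [0.5093, -0.2657, 0.1277]
tool_rot: [[0.17, 0.985, -0.001], [0.985, -0.17, 0.0], [0.0, -0.001, -1.0]]
ft_force: [0.1, 0.0, -0.2]
grip_width: 0.0004
```

```bash
python3 -c "
from look import *
P=np.array([.5095,-.2665,.108]);to(P,frame(BY+90,0),4)
look('24',c=np.array([.5095,-.2665,.1]),hw=40,k=8,names=('side','top'),marks=[np.array([.5095,-.2665,.096])])
to(P,frame(BY+90,0),4)
"
```

```text
t 24.8 pos [ 0.5093 -0.2657  0.1277] F [ 0.1  0.  -0.2] w 0.0004 d [ 0.0002 -0.0008 -0.0197] r [-0.0003 -0.0006 -0.0012] deg 0.08 minrows 0.7
per row [ 5.00e-05 -2.10e-04 -4.92e-03] [-9.0e-05 -1.5e-04 -2.9e-04]
side off 329 141 k 8
top off 335 197 k 8
t 24.9 pos [ 0.5098 -0.266   0.1289] F [ 0.4  0.  -1. ] w -0.0003 d [-0.0003 -0.0005 -0.0209] r [ 0.0015  0.0016 -0.0015] deg 0.15 minrows 0.7
per row [-9.00e-05 -1.30e-04 -5.22e-03] [ 0.00039  0.0004  -0.00039]
```

View pics/side24.png

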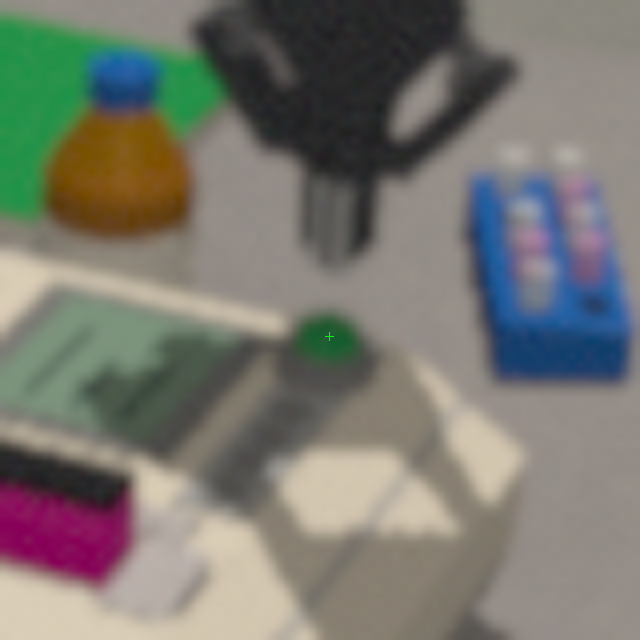

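View pics/top24.png

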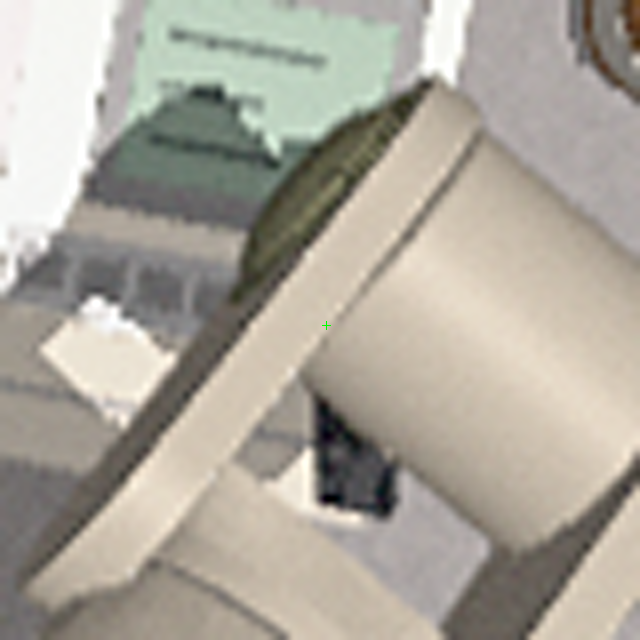

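The shut fingertips at (335,260) are directly above the green key at (328,338). Press.

Emit:
{"op": "jog_arm", "data": {"travel": [[-0.0003,-0.0005,-0.008],[0,0,-0.01],[0,0,-0.008],[0,0,-0.003],[0,0,0],[0,0,0]], "dr": [[0,0,0],[0,0,0],[0,0,0],[0,0,0],[0,0,0],[0,0,0]]}}

```text
time_s: 25.4
position: [0.5087, -0.2665, 0.0993]
tool_rot: [[0.171, 0.985, 0.0], [0.985, -0.171, -0.0], [-0.0, 0.0, -1.0]]
ft_force: [-0.6, 1.2, 2.6]
grip_width: -0.0002
```

Emit:
{"op": "jog_arm", "data": {"travel": [[0,0,-0.001],[0,0,-0.001],[0,0,0]], "dr": [[0,0,0],[0,0,0],[0,0,0]]}}

```text
time_s: 25.65
position: [0.5089, -0.2667, 0.0975]
tool_rot: [[0.171, 0.985, 0.001], [0.985, -0.171, -0.001], [-0.001, 0.001, -1.0]]
ft_force: [-1.1, 1.2, 2.9]
grip_width: -0.0003
```

Emit:
{"op": "jog_arm", "data": {"travel": [[0,0,-0.001],[0,0,-0.001],[0,0,0]], "dr": [[0,0,0],[0,0,0],[0,0,0]]}}

```text
time_s: 25.9
position: [0.5089, -0.2667, 0.096]
tool_rot: [[0.171, 0.985, 0.001], [0.985, -0.171, -0.001], [-0.001, 0.002, -1.0]]
ft_force: [-1.7, 2.3, 6.9]
grip_width: -0.0002
```

Emit:
{"op": "jog_arm", "data": {"travel": [[0,0,-0.001],[0,0,-0.001],[0,0,0]], "dr": [[0,0,0],[0,0,0],[0,0,0]]}}

```text
time_s: 26.15
position: [0.509, -0.2668, 0.0957]
tool_rot: [[0.17, 0.985, 0.002], [0.985, -0.17, -0.002], [-0.002, 0.003, -1.0]]
ft_force: [-6.3, 4.6, 20.8]
grip_width: -0.0002
```

```bash
python3 -c "
from look import *
look('25',c=np.array([.5095,-.2665,.1]),hw=25,k=12,names=('side',))
s=load('side0.pkl');p=proj(s,np.array([.5095,-.2665,.1]));x,y=int(p[0])-25,int(p[1])-25
cv2.imwrite('pics/s0k.png',cv2.resize(np.clip((s['color'][y:y+50,x:x+50,::-1]/255.)**.7*255,0,255).astype(np.uint8),None,fx=12,fy=12,interpolation=2))
print(x,y)
for z in(.08,.084,.09,.096,.102):
    u,v=proj(s,[.5095,-.2665,z]);print(z,round((u-x+.5)*12),round((v-y+.5)*12))
o=observe();print(o['position'],o['ft_force'])
"
```

```text
side off 344 156 k 12
344 156
0.08 309 378
0.084 310 365
0.09 312 345
0.096 313 324
0.102 315 304
[ 0.50900719 -0.26677969  0.09571141] [-6.40426203  4.77090087 21.26790324]
```

View pics/side25.png

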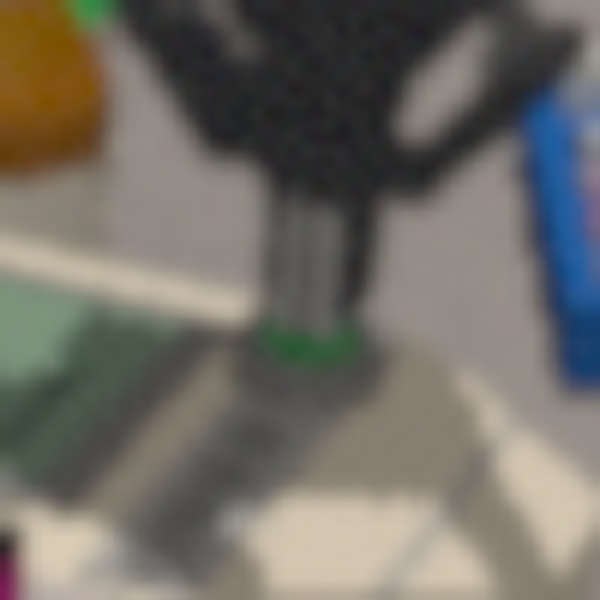

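View pics/s0k.png

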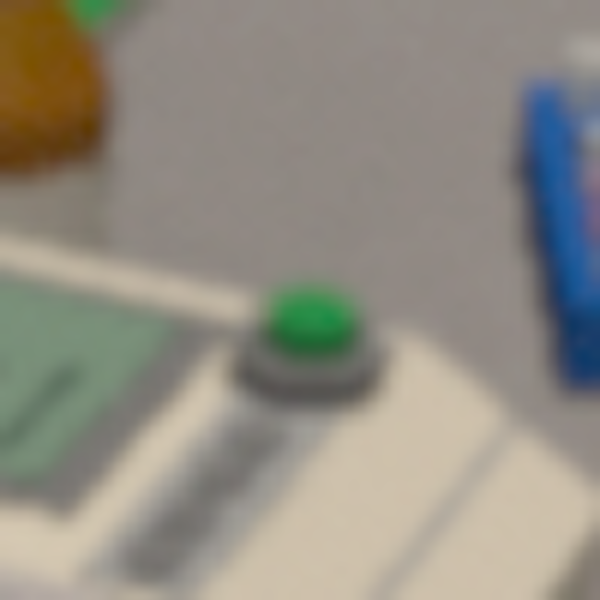

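The key is pressed to a hard stop. The fingertips lie inside the green cap at (310,340), not on its grey ring. Release and back off.

Emit:
{"op": "jog_arm", "data": {"travel": [[0,0,0.003],[0,0,0.006],[0,0,0.015],[0,0,0.025],[0,0,0.03],[-0.015,-0.01,0.03],[-0.03,-0.02,0.02],[-0.035,-0.02,0.01],[-0.035,-0.02,0],[-0.035,-0.02,0],[-0.02,-0.01,0],[0,0,0],[0,0,0]], "dr": [[0,0,0],[0,0,0],[0,0,0],[0,0,0],[0,0,0],[0,0,0],[0,0,0],[0,0,0],[0,0,0],[0,0,0],[0,0,0],[0,0,0],[0,0,0]]}}

```text
time_s: 27.28
position: [0.3381, -0.3674, 0.2325]
tool_rot: [[0.173, 0.985, 0.001], [0.985, -0.173, -0.001], [-0.001, 0.001, -1.0]]
ft_force: [1.1, 1.1, 0.3]
grip_width: 0.0002
```

```bash
python3 -c "
from look import *
look('26',c=bay(.06,-.07,.04),hw=48,k=7,g=.8,names=('side','top'))
o=observe();print(o['time_s'],o['position'],o['ft_force'])
d=load('side26.pkl');save(d,'side26full.png');save(load('top26.pkl'),'top26full.png')
"
```

```text
side off 286 143 k 7
top off 298 158 k 7
27.3833 [ 0.33933639 -0.36658175  0.23238437] [ 0.32659199 -0.27976087 -0.72736341]
```

View pics/side26.png

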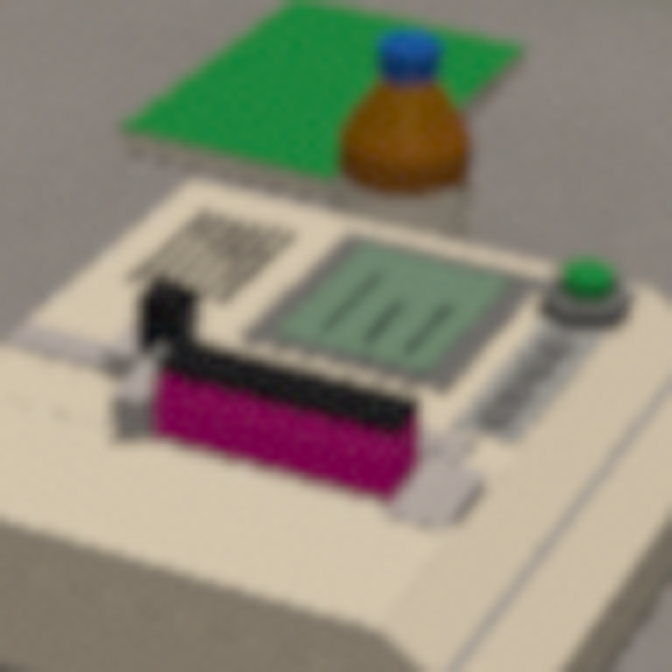

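View pics/top26.png

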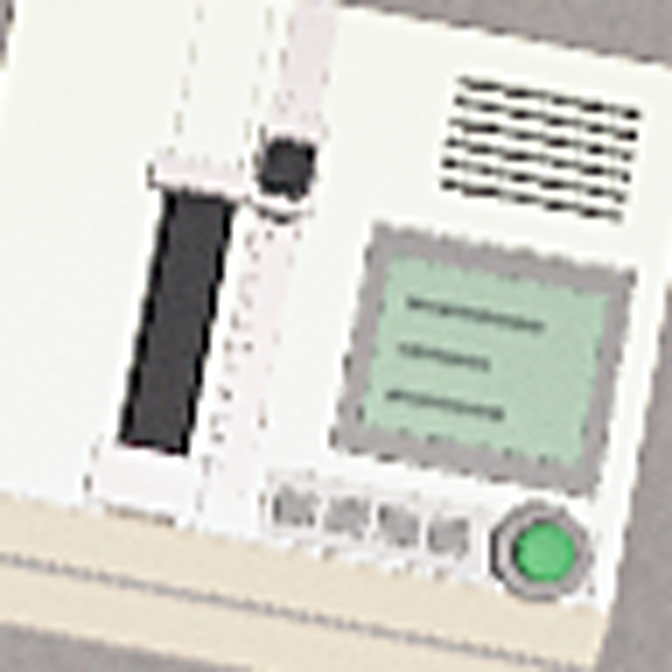

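View pics/top26full.png

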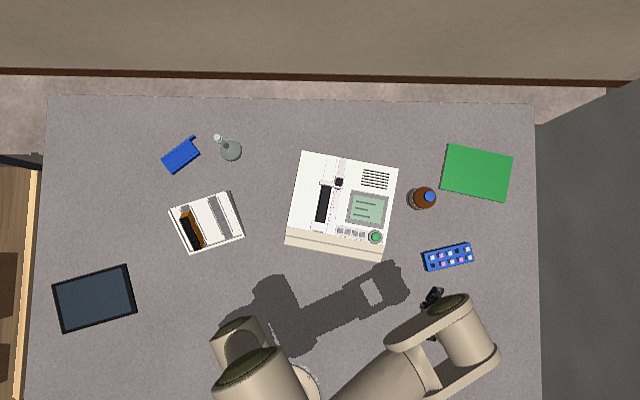

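```bash
python3 -c "
from rig import close_job
print(close_job())"
```

```text
the job is handed in; nothing more can be done
None
```

I handed the job in after about 27.4 s of the 58 s allowed. The pink standard is home in the bay, the jaw is closed on it and the read key has been pressed.

- **Standard:** I lifted it from the rack and slid its tongue, still tilted about 12°, under the lip. I lowered it to light floor contact (about 6 N) and released it lying flat. It sat about 3.5° flatter in the grip than planned; I saw that in the side view and allowed for it.
- **Jaw:** I pinched the tab front and back and slid the jaw onto the heel. It pushed the standard the last few millimetres to the lip until the force rose from about 7.6 to 10.5 N and motion stopped. The 10.5 N includes roughly 5 N of slide friction. I then let go.
- **Key:** I pressed it to a hard stop at about 21 N and released it; it came back up.

The last pictures show the standard flat between lip and jaw with no visible gap. The jaw looks square, the key is up, amber and the bystanders are unmoved, and the arm is clear.

**Readings that disagreed:**
- By the camera-based bay origin, the jaw opening came out at about 0.107 m instead of 0.110 m. I put this down to a 2–3 mm error in where I placed the lip edge, because the jaw stopped against firm resistance.
- The key bottomed at a TCP height of 0.0957 m, which is where the cameras had put its unpressed top. The fully-down judgement therefore rests on the hard stop and the picture, not on measured travel.

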